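Kit the lower tier of a wash box under its hinged flap

ROBOT

A 6-joint arm with a two-finger parallel gripper is mounted at the origin on the work surface. World frame = base frame: x ahead of the robot, y to its left, z up, the work surface at z = 0. Lengths are in mm, angles in rad, forces in N, time in s.
With the tool pointing down it reaches from about 275 to 1000 mm from the base axis. Payload 8.4 kg.
Tool frame: the origin (TCP) lies midway between the tips of the shut fingers; the grasp point (between the pads) lies r.grasp_offset behind it (r.grasp_offset is the distance from the TCP to the grasp point, in mm); z points along the fingers, y is the direction in which the jaws open and shut (so a half turn about z gives the same grasp; the last joint's range is limited). The gripper opens to 85 mm and grips with 20 to 120 N. Pads are 22 mm wide; open, the fingers measure 114 mm over their backs; the gripper's body (76 mm by 85 mm) begins 54 mm behind the grasp point. The pads swing forward as they close: fully open they stand 13 mm farther back than shut.
Start: joints at [-1.303, 0.353, 1.633, -0, 1.155, -0.002], TCP at [166.585, -602.393, 231.281] pointing down, gripper open.
Joint ranges: [-2.63, 2.63], [-0.92, 2.1], [0.06, 2.66], [-1.3, 4.44], [0, 2.69], [-3.02, 3.02]. Speed limits (rad/s): [2.22, 2.22, 2.79, 3.14, 3.14, 3.14].

INTERFACE

Orientations are given as [roll, pitch, yaw] about the fixed x, y, z axes, in that order (R = Rz(yaw) Ry(pitch) Rx(roll)).
In Python, from rig import r gives the robot as it stands.
- The arm moves only by the tool jog_arm, never from a script. Its argument "series" is a list that holds one entry, the list of rows, each a list of 7 numbers: the shift along the tool's x, y, z in cm, then the turn, a rotation vector about the tool's x, y, z in degrees, then the finger opening in cm, from 0 to 8.54. A call has 1 to 5 rows; each row is the pose to reach, as a shift and turn from the pose commanded when the call began, along the tool's axes at that moment; what a row does not reach only later rows make up. A row lasts 1/8 s, in which the tool goes at most 62.5 mm and 10.7 degrees, less where a joint would pass 70% of its speed; a pose out of reach is approached as far as the arm can. A call with a gripper value outside its range is refused whole. The fingers move at their own pace and stop on an object; "newtons" is the grip in N (left out, the last holds). Time passes only in rows, so rows that repeat a pose let the fingers close. It gives the time, the measured TCP pose, the force and the opening at its end, in the units of the state.
- r.sense(): the state, without advancing time (a new reading comes with each control period).
- r.grab_frame(name): name is "side" or "top"; returns the picture (420x560x3 uint8, red, green, blue); there is no depth.
- r.calibration(name): a dict with "mtx" (3x3 intrinsics, pixels), "origin" and "attitude" of the camera in the world. Camera axes: x right, y down, z forward; pixel columns grow to the right and rows downward; lengths in mm; the calibration is good to about 2 mm. A picture is of the moment at which its call begins. calibration takes no time and is no camera call.
- r.sign_off(): hands the job in, once; it reports no verdict.
The state is a dict: "clock": time; "qpos": joint angles; "qvel": joint speeds; "joint_efforts": joint torques, N m; "eef_pos": TCP position; "tcp_rot": TCP orientation; "contact_force": force on the tool from outside, world axes, zero at the start; "wrist_torque": the same for the moment, N m; "opening": opening from 0.0 (shut) to 1.0 (fully open).
Only numpy, scipy, OpenCV 4.12 (cv2) and the standard library are available. Lean on these libraries where they do the work, as an engineer would, in place of code of your own. Each camera call takes 0.05 s, during which the arm holds its last target.

TASK

Swing the wash box's white flap right up by its orange tab, lay the metal soap tin flat in the well below, and push it sideways under the fixed shelf until it is fully home against the end wall. Then lay the blue case flat in the well and swing the flap fully shut over it. Set things down and push gently - do not drop or ram them - and leave the tumbler, cup, soap dish and bottle alone.

Things in the scene. Friction and masses are not known exactly. Their poses are not given: they have to be found in the camera images.
- washbox: Mint-green open two-tier plastic wash box, fixed to the table. Origin: on the table below the flap's hinge line, mid-width; z up, x across, y along the length towards the shelf end. Walls 4 mm, rim 68 mm above the table; inside x -65..65, y -125..80 mm; inner floor 4 mm above the table all along. The well (y -125..0) has the flap over it, the rest the fixed shelf.
- shelf_edge (a point): Middle of the fixed shelf's edge towards the well (washbox y 0, z 48 mm). The shelf, 46 to 50 mm above the table, roofs y 0..80 mm; a flat comb lies on it. Below its edge the lower tier is open to the well. The tin, once home, has its near end 8 mm inside this edge: upright fingers meet the shelf first; fingers leaning back 20 to 35 degrees, tips forward, reach in below it.
- end_wall (a point): Middle of the end wall's inner face below the shelf (washbox y 80 mm, z 25 mm): the tin's far end comes to rest here.
- flap_panel (a joint): Angle of the white flap (rad): 0 shut (level, flush with the shelf), 1.57 upright, stop at 1.75. Hinge line along washbox x at y 0, z 48 mm; opening swings the free edge from -y up and over towards +y. Flap 124 x 116 x 4 mm, middle plane through the hinge line, free edge 120 mm from it, 80 g; stiff hinge (0.1 N m), stays where left. May start ajar by up to 0.2.
- flap_tab (a point): Grip point on the orange tab that stands on the flap's upper face near the free edge and turns with it: 100 mm from the hinge along the flap, 27 mm above its middle plane. The tab is 14 mm wide along the hinge (washbox x), 12 mm the other way, and rises to 38 mm above the middle plane (11 mm past this point). Pinched across its 14 mm it can turn between the finger pads.
- tin_center (a point): Centre of the loose metal soap tin, a closed rounded aluminium box 42 (x) x 72 (y) x 30 (z) mm, about 90 g (60 to 130 g). Lies flat on the table.
- case_center (a point): Centre of the loose blue plastic travel case with a white seam, closed, 36 (x) x 60 (y) x 28 (z) mm, about 50 g. Lies flat on the table.
- tin: The same soap tin; origin at the centre of its underside.
- case: The same blue case; origin at the centre of its underside.
- tumbler: Bystander: open steel tumbler, 72 mm across, 100 mm tall; origin at the centre of its underside.
- cup: Bystander: open blue toothbrush cup, 76 mm across, 95 mm tall; origin at the centre of its underside.
- soapdish: Bystander: white ceramic soap dish with a bar in it, 90 x 130 x 32 mm; origin at the centre of its underside.
- bottle: Bystander: green plastic bottle with a white twist cap, 60 mm across, 170 mm tall; origin at the centre of its underside.
There are look-alikes about, which are no part of the job. Of the things that look like the tin, the smallest one is meant.

How it is judged:
By the outcome, as a careful person would: the job done as asked, in the order asked, and still so for the second after the job is handed in, with the robot touching nothing.
It also fails if it takes over 72 s, if anything falls off the work surface, if the arm or the gripper's body presses on something with over 40 N, if the wrist force passes 120 N, or if a joint passes its speed limit or range.

## Working session

There is one attempt and no reset: what is moved stays moved. The work goes in short steps, Python scripts to look and compute and a tool call to move; the robot and the scene stay as the last step left them, time stands still between calls to the robot, and variables do not carry over. Pictures are saved under pics/ and viewed, and the job is handed in when it is done.

Besides the shell and the picture viewer there is one more tool, called after "Emit:" by a JSON object that holds its "method" and its "body". jog_arm: Moves the arm, as the interface text tells. Its arguments: {"type":"object","properties":{"series":{"type":"array","items":{"type":"array","items":{"type":"array","items":{"type":"number"}}}},"newtons":{"type":"number"}},"required":["series"]}

```bash
ls -la; mkdir -p pics
python3 - <<'E'
from rig import r
import cv2
print(r.sense(), r.grasp_offset)
for n in("side","top"):
    c=r.calibration(n); print(n,c)
    cv2.imwrite(f"pics/{n}0.png",r.grab_frame(n)[:,:,::-1])
E
```

```text
total 12
drwxr-xr-x  3 agent agent 4096 Dec  7 09:08 .
drwxr-xr-x 23 root  root  4096 Dec  7 09:08 ..
drwxr-xr-x  2 agent agent 4096 Dec  7 09:08 pics
{'clock': 0.0, 'qpos': array([-1.30342596e+00,  3.53706553e-01,  1.63415438e+00,  8.79896252e-06,
        1.15519058e+00, -2.41686611e-03]), 'qvel': array([-1.06733162e-03,  9.99505805e-04, -5.13567023e-05,  1.41323707e-03,
        1.21265455e-04, -9.64739126e-04]), 'joint_efforts': array([-9.43788000e-04, -6.05254769e+01, -3.42060077e+01, -6.49008211e-05,
        9.29686474e-03,  7.47229265e-07]), 'eef_pos': array([ 166.44236188, -601.92297015,  230.51654377]), 'tcp_rot': array([-3.14013382e+00, -1.15705714e-05,  2.69783668e-01]), 'contact_force': array([-0.16354198,  0.20517823, -0.85092778]), 'wrist_torque': array([-0.0629784 , -0.01164148, -0.04444435]), 'opening': 1.0012423969930508} 18.700000000000003
side {'mtx': array([[462.41634996,   0.        , 278.61809897],
       [  0.        , 462.41634996, 205.86049909],
       [  0.        ,   0.        ,   1.        ]]), 'origin': array([ 320.7390288 , 1032.66423632,  727.6831579 ]), 'attitude': array([-2.10824696,  0.00651963, -2.87841757])}
top {'mtx': array([[430.86201523,   0.        , 271.99678726],
       [  0.        , 430.86201523, 210.77732913],
       [  0.        ,   0.        ,   1.        ]]), 'origin': array([ 482.9177616 ,    4.3641689 , 1042.42510157]), 'attitude': array([-3.0271604 , -0.03501323, -1.54446563])}
```

View pics/side0.png

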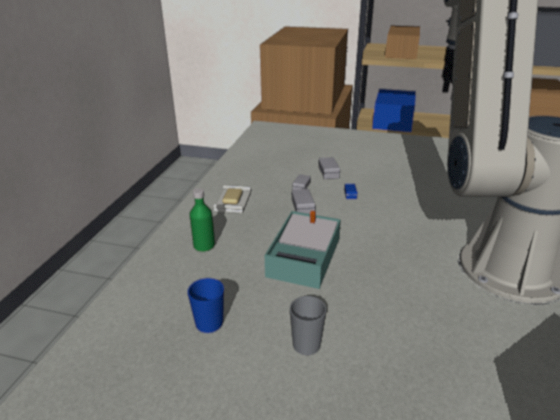

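View pics/top0.png

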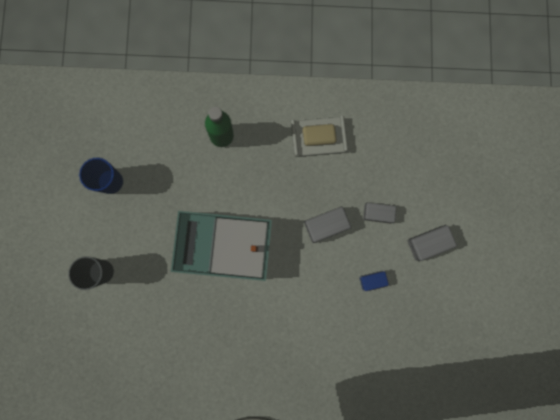

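Side view: box at about (305,245), tab (313,216), three grey tins at (301,183), (303,200), (330,168), blue case (350,190). Top view: box (222,245), tab (254,248), the smallest tin (380,212) and the case (375,281).

```bash
cat > h.py <<'E'
import numpy as np, cv2
from scipy.spatial.transform import Rotation as R
from rig import r
def cam(n):
    c=r.calibration(n); return np.array(c['mtx']),np.array(c['origin']),R.from_euler('xyz',c['attitude']).as_matrix()
def ray(n,uv):
    K,o,A=cam(n); d=A@np.linalg.inv(K)@np.array([uv[0],uv[1],1.]); return o,d/np.linalg.norm(d)
def onz(n,uv,z):
    o,d=ray(n,uv); return o+d*(z-o[2])/d[2]
def tri(uv1,uv2):
    o1,d1=ray('top',uv1);o2,d2=ray('side',uv2)
    t=np.linalg.lstsq(np.c_[d1,-d2],o2-o1,rcond=None)[0]
    p,q=o1+d1*t[0],o2+d2*t[1]; return (p+q)/2,np.linalg.norm(p-q)
def proj(n,p):
    K,o,A=cam(n); c=K@(A.T@(np.array(p,float)-o)); return c[:2]/c[2]
def crop(img,x0,x1,y0,y1,name,s=6):
    cv2.imwrite(name,cv2.resize(cv2.convertScaleAbs(img[y0:y1,x0:x1,::-1],alpha=1.4),None,fx=s,fy=s,interpolation=cv2.INTER_CUBIC))
def rel(p):
    "world displacement p target TCP -> shift in tool axes (cm) from measured pose"
    s=r.sense(); return R.from_euler('xyz',s['tcp_rot']).inv().apply(np.array(p)-s['eef_pos'])/10
E
python3 - <<'E'
from h import *
t=cv2.imread('pics/top0.png')[:,:,::-1]; s=cv2.imread('pics/side0.png')[:,:,::-1]
crop(t,165,295,200,290,'pics/t1.png'); crop(t,295,465,190,300,'pics/t2.png',4); crop(s,255,365,145,285,'pics/s1.png',4)
print(onz('top',(280,210),0),onz('top',(380,212),0))
for n,im in(('top',t),('side',s)):
    h=cv2.cvtColor(im,cv2.COLOR_RGB2HSV)
    for nm,lo,hi in(('blue',(105,130,60),(125,255,255)),('orange',(2,120,60),(18,255,255))):
        m=cv2.inRange(h,lo,hi); k,_,st,ce=cv2.connectedComponentsWithStats(m)
        for i in range(1,k):
            if st[i,4]>8: print(n,nm,st[i],ce[i])
E
```

```text
[ 6.06221897e+02 -4.84525796e+01  2.27373675e-13] [ 608.75878977 -294.54605427    0.        ]
top blue [ 93 159  21  32 120] [106.65       176.25833333]
top blue [ 81 179  10  10  12] [ 84.83333333 184.16666667]
top blue [362 273  25  17 314] [374.02229299 280.93312102]
top orange [251 246   5   5  22] [253.09090909 248.09090909]
side blue [ 373   90   42   42 1488] [393.85416667 110.11155914]
side blue [345 184  12  15 151] [350.45695364 191.00662252]
side blue [ 188  278   36   55 1522] [206.87582129 303.76215506]
side orange [386  27  33  32 667] [402.43478261  42.06746627]
side orange [ 253   28   98   98 5456] [300.41843842  77.38544721]
side orange [531  85  29  30 586] [545.10921502 100.83788396]
side orange [310 211   5  12  53] [312.18867925 216.32075472]
```

```bash
ls pics
```

```text
s1.png
side0.png
t1.png
t2.png
top0.png
```

View pics/t1.png

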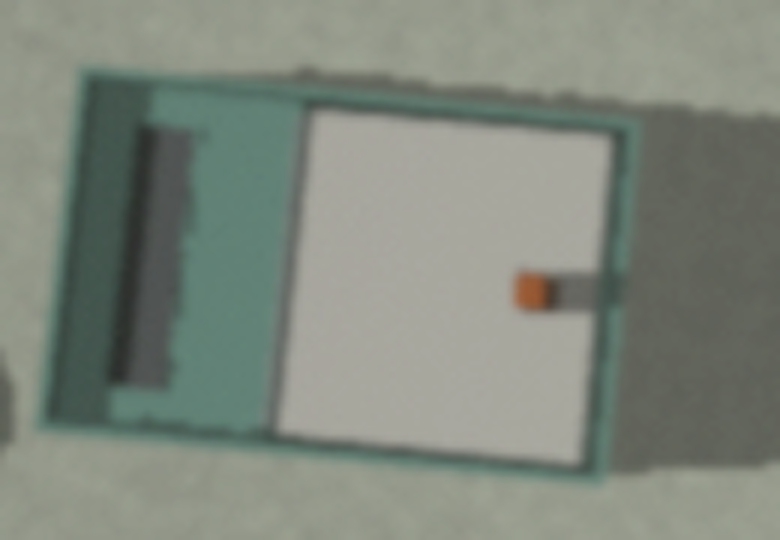

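View pics/t2.png

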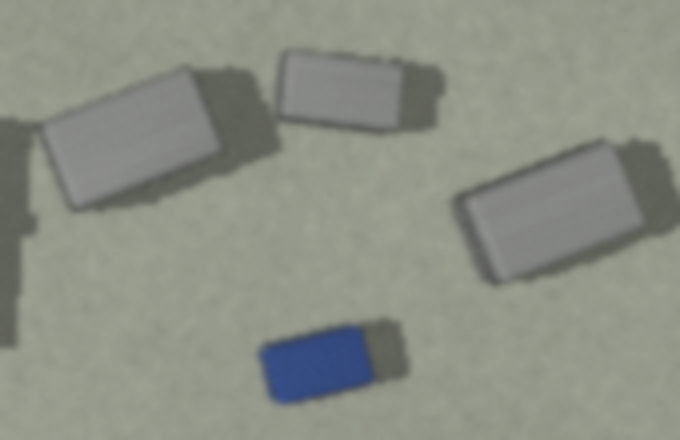

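View pics/s1.png

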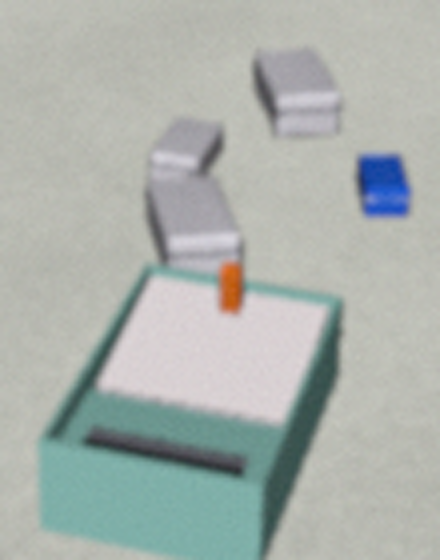

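Run:
```python
from h import *
t=cv2.imread('pics/top0.png')[:,:,::-1]; s=cv2.imread('pics/side0.png')[:,:,::-1]
# box rim corners (outer, z=68)
f=lambda p,x0,y0,k:(x0+(p[0]+.5)/k-.5,y0+(p[1]+.5)/k-.5)
cs=[onz('top',f(p,165,200,6),68) for p in((82,70),(638,118),(603,480),(40,428))]
for c in cs: print(c.round(1))
cs=np.array(cs)
print('sides',[np.linalg.norm(cs[i]-cs[(i+1)%4]).round(1) for i in range(4)])
L=(cs[0]+cs[3])/2-(cs[1]+cs[2])/2; W=(cs[1]+cs[0])/2-(cs[2]+cs[3])/2
print('yaw from L',np.degrees(np.arctan2(-L[0],L[1])),'W',np.degrees(np.arctan2(W[1],W[0])))
ctr=cs.mean(0); print('ctr',ctr)
# height of rim by triangulation: side corners
sc=lambda p:f(p,255,145,4)
for a,b in(((82,70),(150,268)),((638,118),None),((603,480),(340,298)),((40,428),(265,487)),((82,70),(42,440))):
    if b: print(a,b,tri(f(a,165,200,6),sc(b)))
print('tab tip', tri(f((533,290),165,200,6),sc((231,266))))
# blobs
hs=cv2.cvtColor(t,cv2.COLOR_RGB2HSV)
g=cv2.GaussianBlur(t,(3,3),0).astype(int)
for nm,m in(('blue',cv2.inRange(hs,(105,100,50),(125,255,255))),):
    c=max(cv2.findContours(m,0,2)[0],key=lambda c:cv2.contourArea(c) if c[:,0,0].min()>300 else 0); print(nm,cv2.minAreaRect(c))
for p in((210,380),(245,340),(270,340),(240,240),(224,327),(241,433),(200,400)): print(p,t[p])
```

```text
[588.3 185.1  68. ]
[576.4 -24.9  68. ]
[440.6 -15.4  68. ]
[454.5 193.7  68. ]
sides [np.float64(210.3), np.float64(136.1), np.float64(209.6), np.float64(134.1)]
yaw from L -3.5238987953387633 W -3.8354042134050803
ctr [514.94487157  84.63425441  68.        ]
(82, 70) (150, 268) (array([552.25197996, 160.29203904, 179.11899399]), np.float64(48.39175208733595))
(603, 480) (340, 298) (array([439.64817243, -15.6188107 ,  63.73387238]), np.float64(1.5327052804223251))
(40, 428) (265, 487) (array([452.32623313, 194.53756896,  62.29044186]), np.float64(3.986347299386276))
(82, 70) (42, 440) (array([587.77592493, 185.61908773,  63.94790235]), np.float64(2.015921443128229))
tab tip (array([508.96384068,  12.48259858,  94.87433307]), np.float64(1.3874985454774038))
blue ((374.0882568359375, 280.8529968261719), (14.309601783752441, 24.98116683959961), 75.96376037597656)
(210, 380) [94 95 93]
(245, 340) [107 110 100]
(270, 340) [108 111 101]
(240, 240) [119 119 113]
(224, 327) [97 98 95]
(241, 433) [96 97 95]
(200, 400) [107 111 101]
```

Run:
```python
from h import *
f=lambda p,x0,y0,k:(x0+(p[0]+.5)/k-.5,y0+(p[1]+.5)/k-.5)
for nm,q,z in(('tin',((283,50),(405,64),(398,131),(277,120)),30),('case',((261,347),(364,325),(374,383),(278,403)),28),('big1',((42,126),(187,67),(220,150),(77,208)),30),('big2',((465,200),(605,141),(645,222),(503,280)),30)):
    c=np.array([onz('top',f(p,295,190,4),z) for p in q]); S=[np.linalg.norm(c[i]-c[(i+1)%4]).round(1) for i in range(4)]
    L=(c[0]+c[3]-c[1]-c[2]); print(nm,c.mean(0).round(1),S,'yaw of long axis from +y (ccw deg)',np.degrees(np.arctan2(-L[0],L[1])).round(1))
sc=lambda p:f(p,255,145,4); tc=lambda p:f(p,295,190,4)
# top-face near edge corners in side view <-> top view left edge corners (larger y is nearer side cam)
print('tin',tri(tc((283,50)),sc((153,157))),tri(tc((277,120)),sc((197,163))))
print('case',tri(tc((261,347)),sc((365,202))),tri(tc((278,403)),sc((409,200))))
```

```text
tin [ 604.1 -285.5   30. ] [np.float64(73.9), np.float64(40.6), np.float64(72.8), np.float64(42.3)] yaw of long axis from +y (ccw deg) -4.1
case [ 442.6 -273.    28. ] [np.float64(62.7), np.float64(34.1), np.float64(58.2), np.float64(33.7)] yaw of long axis from +y (ccw deg) 13.0
big1 [ 572.7 -160.5   30. ] [np.float64(94.0), np.float64(52.9), np.float64(92.2), np.float64(52.5)] yaw of long axis from +y (ccw deg) 23.6
big2 [ 536.5 -413.7   30. ] [np.float64(93.0), np.float64(53.0), np.float64(93.5), np.float64(51.7)] yaw of long axis from +y (ccw deg) 23.5
tin (array([ 626.47535485, -252.75634294,   23.37432249]), np.float64(4.650675815042847)) (array([ 586.50045145, -248.3377788 ,   25.17417197]), np.float64(0.621595577625851))
case (array([ 450.82392168, -242.45106854,   11.65007362]), np.float64(0.9823227119621061)) (array([ 417.94521954, -252.53848322,   12.5412343 ]), np.float64(1.5026976122724085))
```

```bash
cat >> h.py <<'E'
BO=np.array([516.3,107.1,0.]); BY=np.radians(-3.65)
def bx(p): return BO+R.from_euler('z',BY).apply(np.array(p,float))
def inbx(p): return R.from_euler('z',-BY).apply(np.array(p,float)-BO)
def go(p,yawdeg,tilt=0):
    s=r.sense(); A=R.from_euler('xyz',s['tcp_rot'])
    T=R.from_euler('z',np.radians(yawdeg))*R.from_euler('x',np.pi)*R.from_euler('y',np.radians(tilt))
    print('shift cm',(A.inv().apply(np.array(p,float)-s['eef_pos'])/10).round(2),'rotvec deg',np.degrees((A.inv()*T).as_rotvec()).round(1))
def st():
    s=r.sense(); print('t',round(s['clock'],2),'pos',s['eef_pos'].round(1),'rot',np.degrees(s['tcp_rot']).round(1),'F',s['contact_force'].round(1),'op',round(s['opening']*85,1),'box',inbx(s['eef_pos']).round(1))
E
python3 - <<'E'
from h import *
go((509,11.5,180),86.35)
E
```

```text
shift cm [ 49.37 -49.99   5.13] rotvec deg [ -0.1  -0.  -70.9]
```

Emit:
{"method": "jog_arm", "body": {"series": [[[49.4, -50, 0, 0, 0, -70.9, 8.5], [49.4, -50, 0, 0, 0, -70.9, 8.5], [49.4, -50, 2, 0, 0, -70.9, 5], [49.4, -50, 2, 0, 0, -70.9, 5], [49.4, -50, 5, 0, 0, -70.9, 4]]], "newtons": 30}}

```text
clock: 0.72
eef_pos: [319.5, -328.2, 220.7]
tcp_rot: [3.141, 0.0, 1.213]
contact_force: [1.5, -0.2, -0.0]
opening: 0.469
```

Run:
```python
from h import *
st(); go((509,11.5,180),86.35)
```

```text
t 0.72 pos [ 319.5 -328.2  220.7] rot [180.    0.   69.5] F [ 1.5 -0.2 -0. ] op 39.9 box [-168.7 -447.   220.7]
shift cm [38.46  5.85  4.07] rotvec deg [  0.    0.  -16.9]
```

Emit:
{"method": "jog_arm", "body": {"series": [[[38.4, 5.8, 4, 0, 0, -16.5, 4], [38.4, 5.8, 4, 0, 0, -16.5, 4], [38.4, 5.8, 4, 0, 0, -16.5, 4], [38.4, 5.8, 4, 0, 0, -16.5, 4], [38.4, 5.8, 4, 0, 0, -16.5, 4]]]}}

```text
clock: 1.35
eef_pos: [472.2, -57.2, 188.5]
tcp_rot: [3.141, 0.0, 1.495]
contact_force: [1.1, -1.2, 1.0]
opening: 0.469
```

Run:
```python
from h import *
st(); go((509,11.5,110),86.35)
```

```text
t 1.35 pos [472.2 -57.2 188.5] rot [180.    0.   85.7] F [ 1.1 -1.2  1. ] op 39.9 box [ -33.6 -166.7  188.5]
shift cm [7.13 3.15 7.85] rotvec deg [ 0.   0.  -0.7]
```

Emit:
{"method": "jog_arm", "body": {"series": [[[6.9, 3.1, 7, 0, 0, -0.5, 4], [6.9, 3.1, 7, 0, 0, -0.5, 4], [6.9, 3.1, 7, 0, 0, -0.5, 4], [6.9, 3.1, 7, 0, 0, -0.5, 4]]]}}

```text
clock: 1.85
eef_pos: [507.4, 7.0, 118.9]
tcp_rot: [-3.141, 0.0, 1.504]
contact_force: [-0.9, -0.2, 0.9]
opening: 0.472
```

Run:
```python
from h import *
st(); go((509,11.5,70),86.35)
for n in("side","top"):
    im=r.grab_frame(n); cv2.imwrite(f"pics/{n}2.png",im[:,:,::-1])
    a=proj(n,(509,11.5,90)).astype(int); crop(im,a[0]-50,a[0]+50,max(a[1]-40,0),a[1]+35,f'pics/{n}2c.png',6)
```

```text
t 1.85 pos [507.4   7.  118.9] rot [-180.     0.    86.2] F [-0.9 -0.2  0.9] op 40.1 box [  -2.5 -100.5  118.9]
shift cm [0.46 0.14 4.89] rotvec deg [-0.   0.  -0.2]
```

View pics/side2c.png

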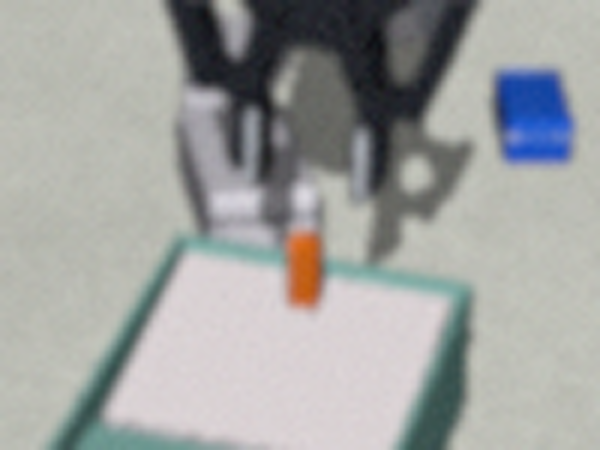

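View pics/top2c.png

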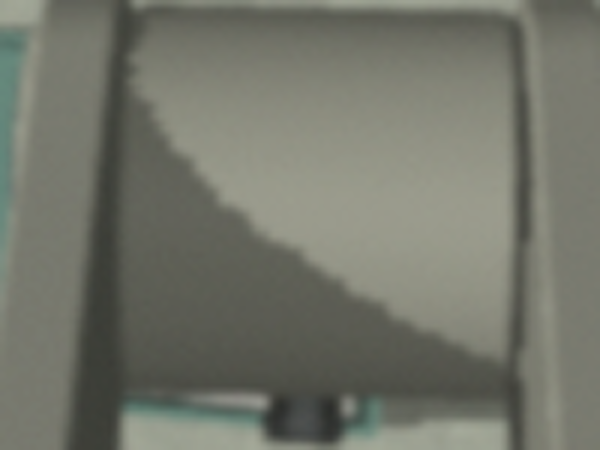

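Side view: the fingers straddle the tab (tips at crop columns 247 and 368, tab 305). I'll descend and close.

Emit:
{"method": "jog_arm", "body": {"series": [[[0.4, 0.1, 2.5, 0, 0, 0, 4], [0.4, 0.1, 4.8, 0, 0, 0, 4], [0.4, 0.1, 4.8, 0, 0, 0, 4], [0.4, 0.1, 4.8, 0, 0, 0, 1], [0.4, 0.1, 4.8, 0, 0, 0, 1]]], "newtons": 30}}

```text
clock: 2.58
eef_pos: [507.6, 10.7, 71.4]
tcp_rot: [-3.139, 0.001, 1.504]
contact_force: [-7.2, -2.9, 2.8]
opening: 0.155
```

Emit:
{"method": "jog_arm", "body": {"series": [[[0, 0, 0, 0, 0, 0, 0.8], [0, 0, 0, 0, 0, 0, 0.8]]]}}

```text
clock: 2.82
eef_pos: [507.5, 10.7, 71.4]
tcp_rot: [-3.139, 0.001, 1.504]
contact_force: [-5.3, -2.9, 3.0]
opening: 0.157
```

Run:
```python
from h import *
st()
im=r.grab_frame('side');a=proj('side',(509,11.5,90)).astype(int); crop(im,a[0]-50,a[0]+50,max(a[1]-40,0),a[1]+35,f'pics/side3c.png',6)
```

```text
t 2.83 pos [507.5  10.7  71.4] rot [-179.9    0.    86.2] F [-5.3 -2.9  3. ] op 13.3 box [ -2.7 -96.8  71.4]
```

View pics/side3c.png

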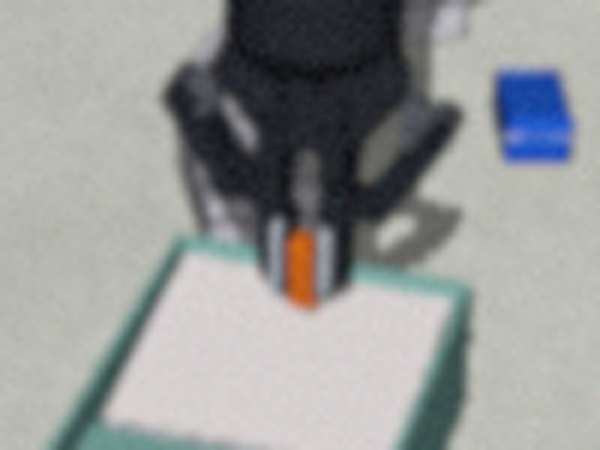

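Emit:
{"method": "jog_arm", "body": {"series": [[[0.77, 0, -1.45, 0, 0, 0, 0.8], [1.77, 0, -2.77, 0, 0, 0, 0.8], [2.95, 0, -3.91, 0, 0, 0, 0.8], [4.3, 0, -4.86, 0, 0, 0, 0.8], [5.78, 0, -5.58, 0, 0, 0, 0.8]]], "newtons": 30}}

```text
clock: 3.5
eef_pos: [511.4, 68.9, 127.4]
tcp_rot: [-3.14, 0.001, 1.504]
contact_force: [-3.7, -2.8, -4.1]
opening: 0.158
```

```bash
sed -i 's/BO=np.array.*;/BO=np.array([515.,107.1,0.]);/' h.py
python3 - <<'E'
from h import *
st(); im=r.grab_frame('side');crop(im,255,365,145,285,f'pics/side4c.png',4)
E
```

```text
t 3.5 pos [511.4  68.9 127.4] rot [-1.799e+02  1.000e-01  8.620e+01] F [-3.7 -2.8 -4.1] op 13.4 box [ -1.2 -38.4 127.4]
```

View pics/side4c.png

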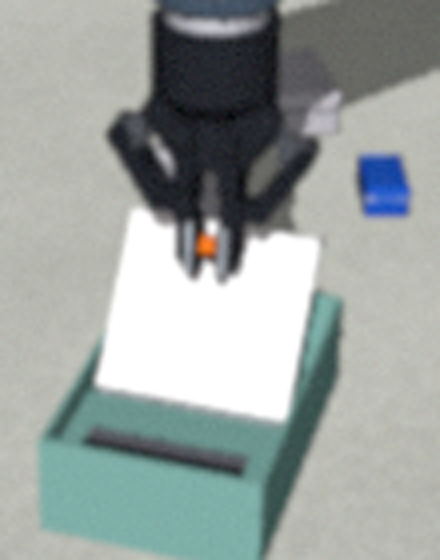

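The flap is following: in the side view it stands half open with the tab in the fingers. Continuing the arc.

Emit:
{"method": "jog_arm", "body": {"series": [[[1.58, 0, -0.48, 0, 0, 0, 0.8], [3.21, 0, -0.71, 0, 0, 0, 0.8], [4.86, 0, -0.68, 0, 0, 0, 0.8], [6.48, 0, -0.4, 0, 0, 0, 0.8], [8.0, 0, 0.12, 0, 0, 0, 0.8]]]}}

```text
clock: 4.18
eef_pos: [517.0, 149.4, 126.6]
tcp_rot: [-3.14, 0.0, 1.504]
contact_force: [-6.0, -1.6, 3.3]
opening: 0.158
```

Emit:
{"method": "jog_arm", "body": {"series": [[[0, 0, 0, 0, 0, 0, 0.8]]]}}

```text
clock: 4.3
eef_pos: [517.1, 150.1, 126.3]
tcp_rot: [-3.14, -0.001, 1.505]
contact_force: [-8.0, 1.0, 5.5]
opening: 0.151
```

Run:
```python
from h import *
st(); im=r.grab_frame('side');crop(im,255,365,145,285,f'pics/side5c.png',4)
```

```text
t 4.3 pos [517.1 150.1 126.3] rot [-179.9   -0.    86.2] F [-8.   1.   5.5] op 12.9 box [ -0.7  43.1 126.3]
```

View pics/side5c.png

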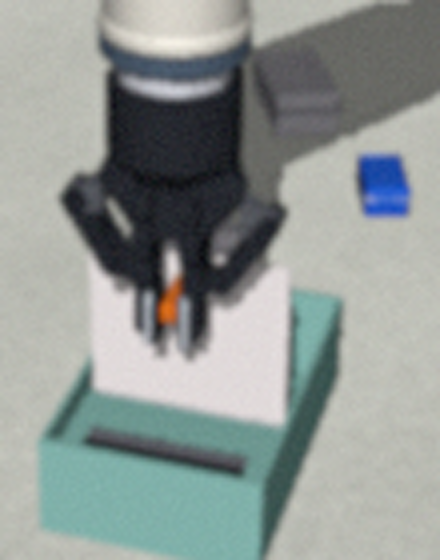

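Emit:
{"method": "jog_arm", "body": {"series": [[[0, 0, 0, 0, 0, 0, 4], [0, 0, 0, 0, 0, 0, 4], [0, 0, -5, 0, 0, 0, 5], [0, 0, -8, 0, 0, 0, 6], [-5, 0, -8, 0, 0, 0, 6]]]}}

```text
clock: 4.97
eef_pos: [517.5, 100.5, 208.6]
tcp_rot: [3.135, -0.002, 1.507]
contact_force: [0.2, -0.8, -0.8]
opening: 0.704
```

Run:
```python
from h import *
st(); go((603.4,-293.5,150),85.9)
```

```text
t 4.97 pos [517.5 100.5 208.6] rot [ 1.796e+02 -1.000e-01  8.640e+01] F [ 0.2 -0.8 -0.8] op 59.8 box [  2.9  -6.4 208.6]
shift cm [-38.79  11.04   5.84] rotvec deg [ 0.4 -0.1  0.5]
```

Emit:
{"method": "jog_arm", "body": {"series": [[[-38.8, 11, 0, 0, 0, 0.5, 6.2], [-38.8, 11, 0, 0, 0, 0.5, 6.2], [-38.8, 11, 3, 0, 0, 0.5, 6.2], [-38.8, 11, 5.8, 0, 0, 0.5, 6.2], [-38.8, 11, 5.8, 0, 0, 0.5, 6.2]]]}}

```text
clock: 5.6
eef_pos: [579.7, -205.6, 170.1]
tcp_rot: [3.14, 0.0, 1.495]
contact_force: [0.1, -0.2, -0.7]
opening: 0.727
```

Emit:
{"method": "jog_arm", "body": {"series": [[[-9, 2.5, 0, 0, 0, 0, 6.2], [-9, 2.5, 0, 0, 0, 0, 6.2], [-9, 2.5, 0, 0, 0, 0, 6.2]]]}}

```text
clock: 5.98
eef_pos: [597.4, -297.4, 169.8]
tcp_rot: [3.14, 0.001, 1.492]
contact_force: [-0.2, -0.6, -0.9]
opening: 0.73
```

Run:
```python
from h import *
st(); go((603.4,-293.5,50),85.9)
im=r.grab_frame('side');crop(im,255,365,145,285,f'pics/side6c.png',4)
im=r.grab_frame('top');crop(im,165,295,200,290,f'pics/top6c.png')
```

```text
t 5.97 pos [ 597.4 -297.4  169.8] rot [179.9   0.   85.5] F [-0.2 -0.6 -0.9] op 62.0 box [ 108.  -398.4  169.8]
shift cm [ 0.44  0.56 11.98] rotvec deg [ 0.1  0.  -0.4]
```

View pics/side6c.png

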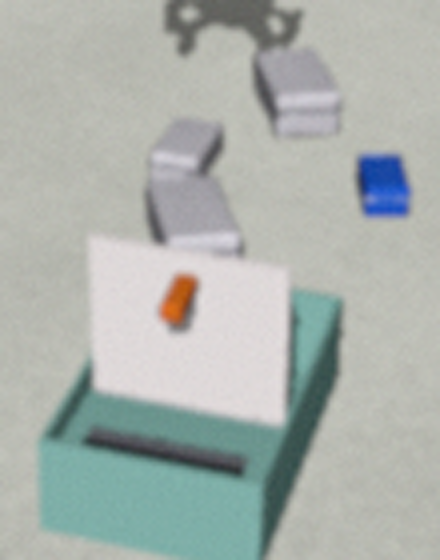

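View pics/top6c.png

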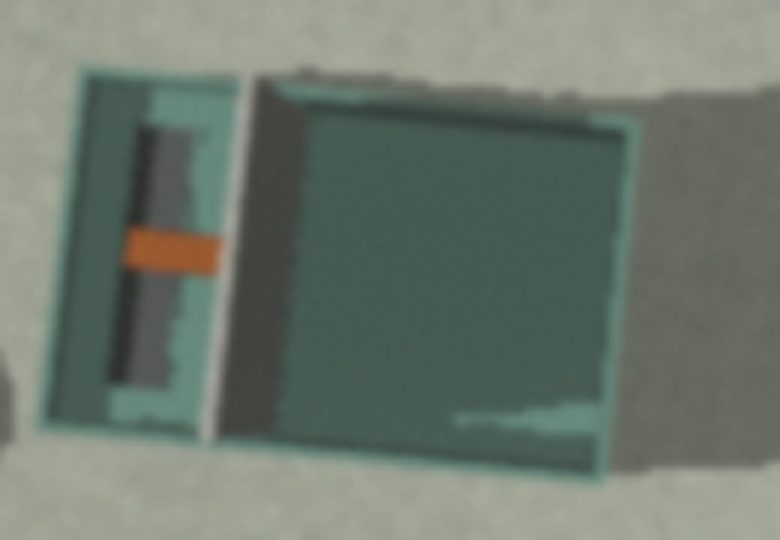

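Flap stands past upright: its top edge runs from crop (247,75) to (208,437), tab behind it. The tin is undisturbed. Now grasping it.

Emit:
{"method": "jog_arm", "body": {"series": [[[0.44, 0.56, 6, 0, 0, -0.4, 6.2], [0.44, 0.56, 12, 0, 0, -0.4, 6.2], [0.44, 0.56, 14, 0, 0, -0.4, 6.2], [0.44, 0.56, 14, 0, 0, -0.4, 6.2]]]}}

```text
clock: 6.58
eef_pos: [602.7, -289.8, 29.4]
tcp_rot: [-3.14, -0.001, 1.503]
contact_force: [0.6, -0.3, 0.6]
opening: 0.724
```

Run:
```python
from h import *
st(); go((603.4,-293.5,2),85.9)
im=r.grab_frame('side');crop(im,255,365,145,235,f'pics/side7c.png',6)
f=lambda p,x0,y0,k:(x0+(p[0]+.5)/k-.5,y0+(p[1]+.5)/k-.5)
for p,z in(((247,75),167),((208,437),167),((302,105),50),((275,430),50)): print(p,inbx(onz('top',f(p,165,200,6),z)).round(1))
```

```text
t 6.58 pos [ 602.7 -289.8   29.4] rot [-179.9   -0.    86.1] F [ 0.6 -0.3  0.6] op 61.6 box [ 112.8 -390.5   29.4]
shift cm [-0.37  0.1   2.74] rotvec deg [-0.1 -0.   0.2]
(247, 75) [ 62.2   8.  167. ]
(208, 437) [-59.8   7.8 167. ]
(302, 105) [64.4  0.8 50. ]
(275, 430) [-59.6  -2.   50. ]
```

View pics/side7c.png

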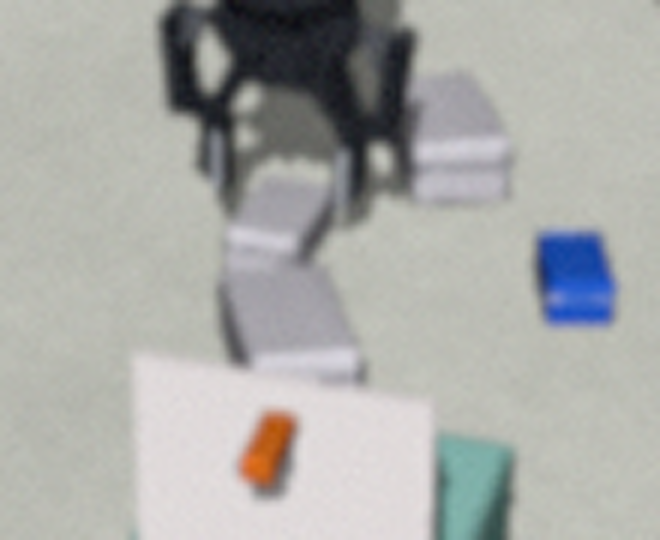

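Emit:
{"method": "jog_arm", "body": {"series": [[[-0.35, 0.1, 1.5, 0, 0, 0.2, 6.2], [-0.35, 0.1, 2.7, 0, 0, 0.2, 6.2], [-0.35, 0.1, 2.7, 0, 0, 0.2, 6.2], [-0.35, 0.1, 2.7, 0, 0, 0.2, 3.5], [-0.35, 0.1, 2.7, 0, 0, 0.2, 3.5]]], "newtons": 35}}

```text
clock: 7.25
eef_pos: [604.1, -294.6, 3.2]
tcp_rot: [3.141, 0.0, 1.499]
contact_force: [-0.4, 0.3, -1.1]
opening: 0.487
```

Emit:
{"method": "jog_arm", "body": {"series": [[[0, 0, 0, 0, 0, 0, 3.5], [0, 0, 0, 0, 0, 0, 3.5]]]}}

```text
clock: 7.5
eef_pos: [604.0, -294.5, 3.1]
tcp_rot: [3.141, 0.0, 1.499]
contact_force: [-0.3, -0.0, 3.1]
opening: 0.483
```

```bash
sed -i 's/BO=np.array.*;/BO=np.array([515.8,107.,0.]);/' h.py
python3 - <<'E'
from h import *
st()
im=r.grab_frame('side');crop(im,255,365,145,235,f'pics/side8c.png',6)
E
```

```text
t 7.5 pos [ 604.  -294.5    3.1] rot [180.    0.   85.9] F [-0.3 -0.   3.1] op 41.1 box [ 113.6 -395.1    3.1]
```

View pics/side8c.png

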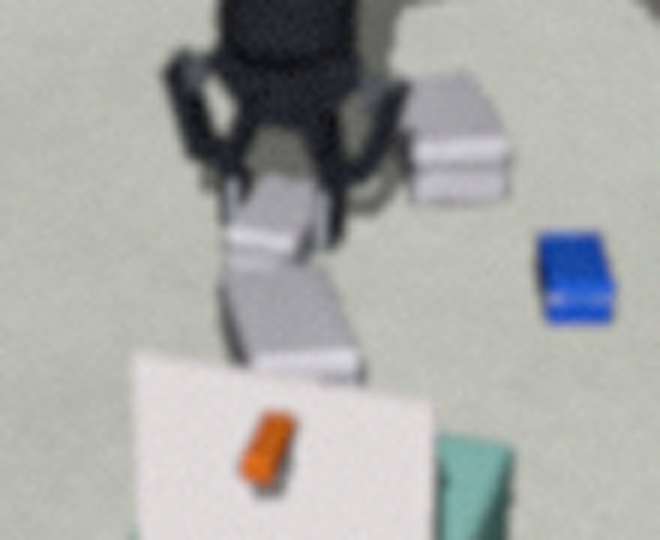

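Run:
```python
from h import *
print(bx((0,-53,110)),end=' '); go(bx((0,-53,110)),86.35); go(bx((0,-110,110)),86.35)
```

```text
[512.42594378  54.10750767 110.        ] shift cm [ 34.11 -11.64 -10.7 ] rotvec deg [ 0.   0.  -0.5]
shift cm [ 28.41 -11.59 -10.7 ] rotvec deg [ 0.   0.  -0.5]
```

Emit:
{"method": "jog_arm", "body": {"series": [[[0, 0, -4, 0, 0, 0, 3.5], [0, 0, -9, 0, 0, 0, 3.5], [5, -2, -10.7, 0, 0, -0.5, 3.5], [10, -4, -10.7, 0, 0, -0.5, 3.5], [15, -6, -10.7, 0, 0, -0.5, 3.5]]]}}

```text
clock: 8.18
eef_pos: [554.0, -139.1, 110.0]
tcp_rot: [3.141, -0.0, 1.507]
contact_force: [0.9, 1.0, -1.0]
opening: 0.487
```

Emit:
{"method": "jog_arm", "body": {"series": [[[5, -2, 0, 0, 0, 0, 3.5], [10, -4, 0, 0, 0, 0, 3.5], [13.4, -5.6, 0, 0, 0, 0, 3.5], [13.4, -5.6, 0, 0, 0, 0, 3.5], [13.4, -5.6, 0, 0, 0, 0, 3.5]]]}}

```text
clock: 8.8
eef_pos: [507.7, -3.4, 109.8]
tcp_rot: [3.141, 0.0, 1.508]
contact_force: [0.6, 0.9, -1.1]
opening: 0.486
```

Run:
```python
from h import *
st(); go(bx((0,-53,60)),86.35)
im=r.grab_frame('side');crop(im,255,365,145,285,f'pics/side9c.png',4)
```

```text
t 8.8 pos [507.7  -3.4 109.8] rot [180.    0.   86.4] F [ 0.6  0.9 -1.1] op 41.3 box [  -1.1 -110.7  109.8]
shift cm [5.77 0.11 4.98] rotvec deg [0.  0.  0.1]
```

View pics/side9c.png

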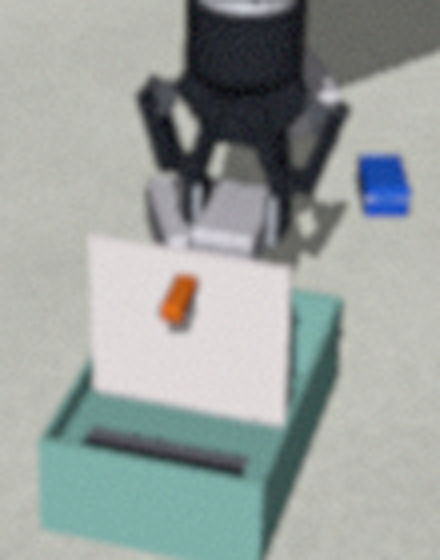

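Emit:
{"method": "jog_arm", "body": {"series": [[[3, 0.1, 0, 0, 0, 0, 3.5], [5.75, 0.1, 2, 0, 0, 0, 3.5], [5.75, 0.1, 5, 0, 0, 0, 3.5], [5.75, 0.1, 7.5, 0, 0, 0, 3.5], [5.75, 0.1, 9, 0, 0, 0, 3.5]]]}}

```text
clock: 9.48
eef_pos: [512.0, 53.2, 18.5]
tcp_rot: [-3.141, 0.0, 1.506]
contact_force: [0.3, -0.1, -0.5]
opening: 0.486
```

Run:
```python
from h import *
st(); go(bx((0,-53,7.5)),86.35)
im=r.grab_frame('side');crop(im,255,365,145,285,f'pics/side10c.png',4)
im=r.grab_frame('top');crop(im,165,295,200,290,f'pics/top10c.png')
```

```text
t 9.47 pos [512.   53.2  18.5] rot [-179.9    0.    86.3] F [ 0.3 -0.1 -0.5] op 41.3 box [ -0.4 -53.9  18.5]
shift cm [0.09 0.04 1.1 ] rotvec deg [-0.1  0.  -0. ]
```

View pics/side10c.png

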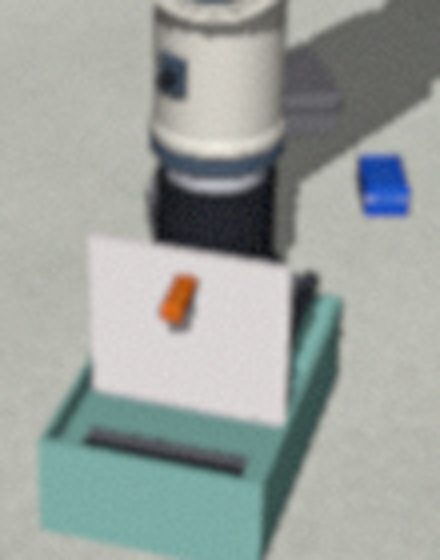

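Gripper is in the well, clear of the flap. Lowering the last 10 mm slowly.

Emit:
{"method": "jog_arm", "body": {"series": [[[0, 0, 0.5, 0, 0, 0, 3.5], [0, 0, 0.9, 0, 0, 0, 3.5], [0, 0, 1.0, 0, 0, 0, 3.5], [0, 0, 1.05, 0, 0, 0, 3.5]]]}}

```text
clock: 10.07
eef_pos: [512.1, 54.2, 9.5]
tcp_rot: [3.141, -0.0, 1.508]
contact_force: [-0.6, 0.3, -0.8]
opening: 0.486
```

Run:
```python
from h import *
st()
```

```text
t 10.07 pos [512.1  54.2   9.5] rot [180.   -0.   86.4] F [-0.6  0.3 -0.8] op 41.3 box [ -0.3 -52.9   9.5]
```

Emit:
{"method": "jog_arm", "body": {"series": [[[0, 0, 0.15, 0, 0, 0, 3.5], [0, 0, 0.25, 0, 0, 0, 3.5], [0, 0, 0.25, 0, 0, 0, 3.5]]]}}

```text
clock: 10.45
eef_pos: [512.0, 54.1, 7.1]
tcp_rot: [3.141, -0.0, 1.507]
contact_force: [-2.0, -0.2, 4.8]
opening: 0.486
```

Emit:
{"method": "jog_arm", "body": {"series": [[[0, 0, 0, 0, 0, 0, 5.4], [0, 0, 0, 0, 0, 0, 5.4], [0, 0, -3, 0, 0, 0, 5.4], [0, 0, -6, 0, 0, 0, 5], [-4.7, 0, -6, 0, 0, 0, 0]]]}}

```text
clock: 11.08
eef_pos: [511.3, 8.4, 68.9]
tcp_rot: [3.137, -0.001, 1.511]
contact_force: [1.4, -1.4, 0.2]
opening: 0.387
```

Emit:
{"method": "jog_arm", "body": {"series": [[[0, 0, 0, 0, 0, 0, 0], [0, 0, 0, 0, 0, 0, 0]]]}}

```text
clock: 11.32
eef_pos: [508.9, 7.3, 66.6]
tcp_rot: [-3.141, -0.0, 1.507]
contact_force: [0.5, -0.2, 1.1]
opening: 0.002
```

Run:
```python
from h import *
st()
im=r.grab_frame('side');crop(im,255,365,145,285,f'pics/side11c.png',4)
im=r.grab_frame('top');crop(im,165,295,200,290,f'pics/top11c.png')
```

```text
t 11.32 pos [508.9   7.3  66.6] rot [-180.    -0.    86.3] F [ 0.5 -0.2  1.1] op 0.2 box [  -0.5 -100.    66.6]
```

View pics/top11c.png

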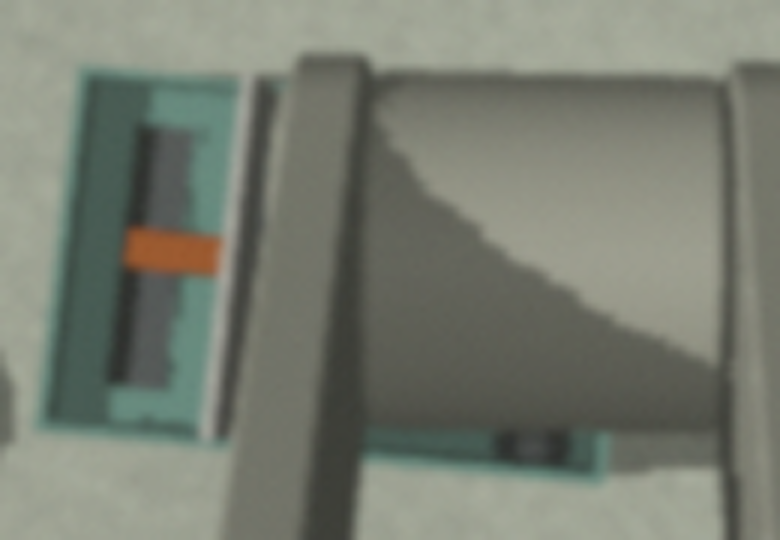

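View pics/side11c.png

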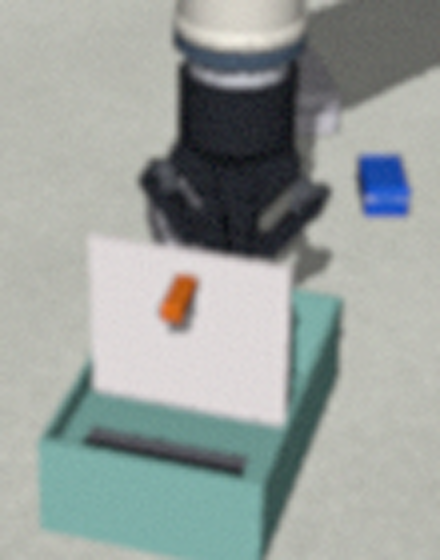

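Emit:
{"method": "jog_arm", "body": {"series": [[[0, 0, 3, 0, 0, 0, 0], [0, 0, 5.2, 0, 0, 0, 0], [0, 0, 5.2, 0, 0, 0, 0], [0.4, 0, 5.2, 0, 0, 0, 0], [0.8, 0, 5.2, 0, 0, 0, 0]]]}}

```text
clock: 12.05
eef_pos: [510.2, 15.7, 15.6]
tcp_rot: [3.14, -0.0, 1.508]
contact_force: [-0.1, -1.1, 0.6]
opening: 0.003
```

Emit:
{"method": "jog_arm", "body": {"series": [[[0.6, 0, 0, 0, 0, 0, 0], [1.2, 0, 0, 0, 0, 0, 0], [1.8, 0, 0, 0, 0, 0, 0], [2.4, 0, 0, 0, 0, 0, 0], [2.9, 0, 0, 0, 0, 0, 0]]]}}

```text
clock: 12.68
eef_pos: [511.3, 44.6, 14.7]
tcp_rot: [3.142, -0.0, 1.508]
contact_force: [0.2, -1.4, 1.0]
opening: -0.002
```

Run:
```python
from h import *
st()
```

```text
t 12.68 pos [511.3  44.6  14.7] rot [180.   -0.   86.4] F [ 0.2 -1.4  1. ] op -0.2 box [ -0.5 -62.6  14.7]
```

Emit:
{"method": "jog_arm", "body": {"series": [[[0.9, 0, 0, 0, 5, 0, 0], [1.6, 0, 0, 0, 12, 0, 0], [2.1, 0, 0, 0, 22, 0, 0], [2.6, 0, 0, 0, 32, 0, 0], [2.6, 0, 0, 0, 32, 0, 0]]]}}

```text
clock: 13.3
eef_pos: [512.7, 68.5, 13.6]
tcp_rot: [-3.139, -0.56, 1.502]
contact_force: [-0.2, 0.2, -0.0]
opening: 0.002
```

Run:
```python
from h import *
st(); s=r.sense(); T=R.from_euler('xyz',s['tcp_rot']).as_matrix(); print('tool z in box',R.from_euler('z',-BY).apply(T[:,2]).round(3))
go(bx((-0.5,-10,14.7)),86.35,32)
go(bx((-0.5,0,14.7)),86.35,32)
im=r.grab_frame('side');crop(im,255,365,145,285,f'pics/side12c.png',4)
im=r.grab_frame('top');crop(im,165,295,200,290,f'pics/top12c.png')
```

```text
t 13.3 pos [512.7  68.5  13.6] rot [-179.8  -32.1   86. ] F [-0.2  0.2 -0. ] op 0.1 box [ -0.6 -38.6  13.6]
tool z in box [ 0.     0.531 -0.847]
shift cm [ 2.48 -0.    1.43] rotvec deg [ 0.  -0.1 -0.3]
shift cm [ 3.33 -0.    1.96] rotvec deg [ 0.  -0.1 -0.3]
```

View pics/side12c.png

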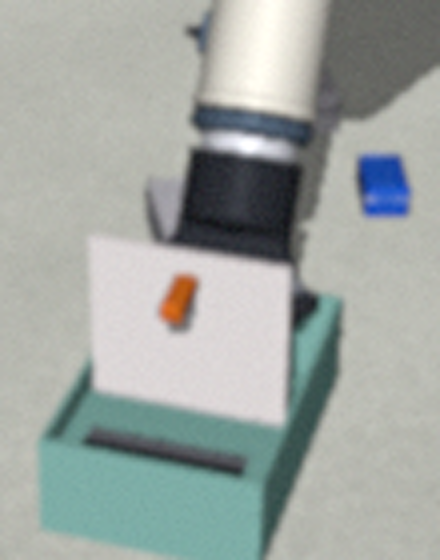

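View pics/top12c.png

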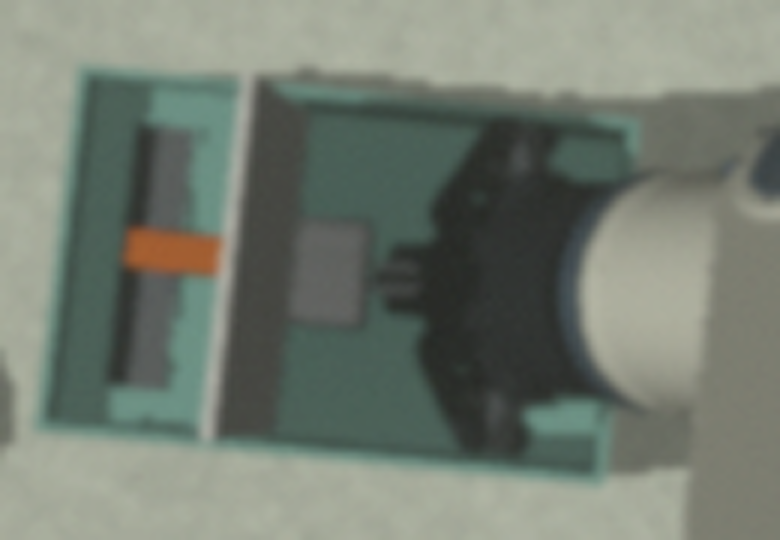

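Top view: the tin is straight, half under the flap line, near end at crop column 368, fingers centred behind it. Continuing the push.

Emit:
{"method": "jog_arm", "body": {"series": [[[0.5, 0, 0.31, 0, 0, 0, 0], [1.0, 0, 0.62, 0, 0, 0, 0], [1.5, 0, 0.93, 0, 0, 0, 0], [1.95, 0, 1.21, 0, 0, 0, 0], [2.3, 0, 1.42, 0, 0, 0, 0]]]}}

```text
clock: 14.02
eef_pos: [514.7, 97.6, 15.0]
tcp_rot: [3.141, -0.558, 1.508]
contact_force: [0.2, -1.1, 0.7]
opening: 0.005
```

Run:
```python
from h import *
st()
im=r.grab_frame('top');crop(im,165,295,200,290,f'pics/top13c.png')
```

```text
t 14.03 pos [514.7  97.6  15. ] rot [180.  -32.   86.4] F [ 0.2 -1.1  0.7] op 0.4 box [-0.5 -9.5 15. ]
```

View pics/top13c.png

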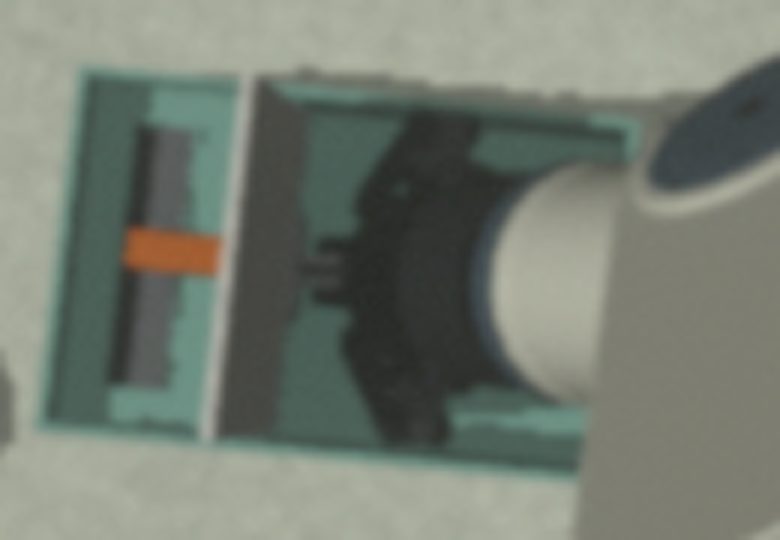

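Emit:
{"method": "jog_arm", "body": {"series": [[[0.17, 0, 0.1, 0, 0, 0, 0], [0.34, 0, 0.21, 0, 0, 0, 0], [0.45, 0, 0.28, 0, 0, 0, 0], [0.52, 0, 0.33, 0, 0, 0, 0], [0.58, 0, 0.36, 0, 0, 0, 0]]]}}

```text
clock: 14.7
eef_pos: [515.1, 103.9, 14.8]
tcp_rot: [-3.142, -0.558, 1.507]
contact_force: [-0.1, -1.4, 0.7]
opening: 0.001
```

Emit:
{"method": "jog_arm", "body": {"series": [[[0.06, 0, 0.04, 0, 0, 0, 0], [0.12, 0, 0.08, 0, 0, 0, 0]]]}}

```text
clock: 14.95
eef_pos: [515.2, 105.3, 14.8]
tcp_rot: [-3.142, -0.559, 1.507]
contact_force: [-0.3, -0.8, 0.5]
opening: 0.001
```

Run:
```python
from h import *
st()
```

```text
t 14.95 pos [515.2 105.3  14.8] rot [-180.   -32.    86.4] F [-0.3 -0.8  0.5] op 0.0 box [-0.5 -1.7 14.8]
```

Emit:
{"method": "jog_arm", "body": {"series": [[[0.08, 0, 0.05, 0, 0, 0, 0], [0.16, 0, 0.1, 0, 0, 0, 0], [0.16, 0, 0.1, 0, 0, 0, 0]]]}}

```text
clock: 15.32
eef_pos: [515.3, 107.3, 14.8]
tcp_rot: [-3.142, -0.559, 1.508]
contact_force: [1.2, 0.5, -0.4]
opening: 0.001
```

Emit:
{"method": "jog_arm", "body": {"series": [[[0.08, 0, 0.05, 0, 0, 0, 0], [0.16, 0, 0.1, 0, 0, 0, 0], [0.16, 0, 0.1, 0, 0, 0, 0]]]}}

```text
clock: 15.7
eef_pos: [515.4, 108.7, 14.8]
tcp_rot: [3.141, -0.558, 1.508]
contact_force: [-1.9, -4.8, 2.6]
opening: 0.004
```

Emit:
{"method": "jog_arm", "body": {"series": [[[0.08, 0, 0.05, 0, 0, 0, 0], [0.08, 0, 0.05, 0, 0, 0, 0]]]}}

```text
clock: 15.95
eef_pos: [515.5, 108.9, 14.7]
tcp_rot: [3.14, -0.557, 1.508]
contact_force: [-3.2, -11.9, 5.4]
opening: 0.0
```

Run:
```python
from h import *
st()
im=r.grab_frame('side');crop(im,255,365,145,285,f'pics/side14c.png',4)
im=r.grab_frame('top');crop(im,165,295,200,290,f'pics/top14c.png')
```

```text
t 15.95 pos [515.5 108.9  14.7] rot [179.9 -31.9  86.4] F [ -3.2 -11.9   5.4] op 0.0 box [-0.4  1.8 14.7]
```

View pics/top14c.png

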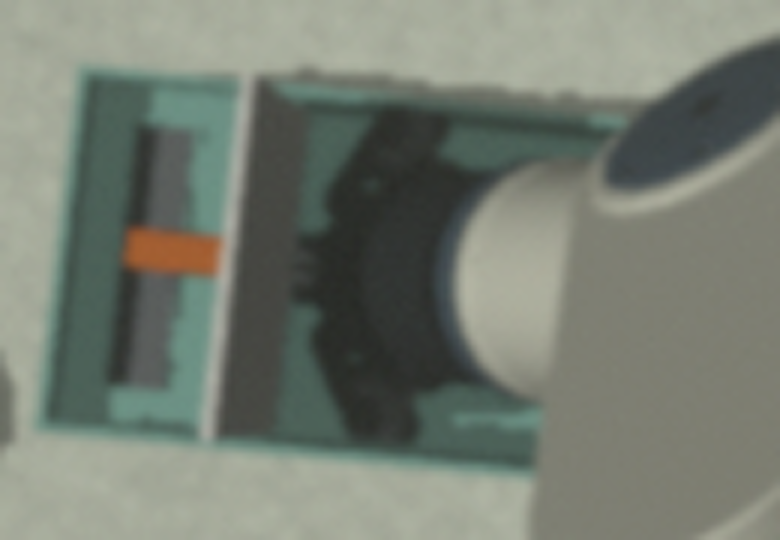

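View pics/side14c.png

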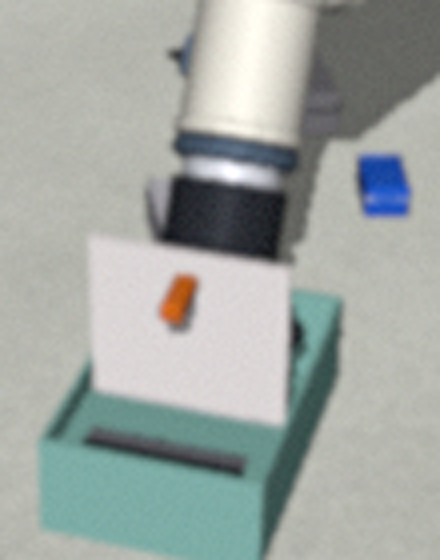

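Solid contact (12 N, upward component, flap unmoved) means the tin is against the end wall. Backing out.

Emit:
{"method": "jog_arm", "body": {"series": [[[-1.27, 0, -0.8, 0, 0, 0, 0], [-2.97, 0, -1.85, 0, 0, 0, 0], [-1.1, 0, -5.4, 0, 0, 0, 0], [0.96, 0, -10, 0, -10, 0, 0], [1.8, 0, -14.2, 0, -20, 0, 3]]]}}

```text
clock: 16.68
eef_pos: [511.2, 50.5, 141.4]
tcp_rot: [-3.138, -0.232, 1.506]
contact_force: [0.1, 0.8, 0.3]
opening: 0.197
```

Run:
```python
from h import *
st()
u=np.array([-np.sin(np.radians(13)),np.cos(np.radians(13)),0]);print(u)
go((442.6,-273,130),103)
```

```text
t 16.68 pos [511.2  50.5 141.4] rot [-179.8  -13.3   86.3] F [0.1 0.8 0.3] op 16.7 box [ -1.  -56.7 141.4]
[-0.22495105  0.97437006  0.        ]
shift cm [-32.11  -4.77  -6.39] rotvec deg [  1.8 -13.2 -16.6]
```

Emit:
{"method": "jog_arm", "body": {"series": [[[-8, -1, -2.5, 0, -10, -3, 4], [-32.1, -4.8, -6.4, 1.8, -13.2, -16.6, 5.6], [-32.1, -4.8, -6.4, 1.8, -13.2, -16.6, 5.6], [-32.1, -4.8, -6.4, 1.8, -13.2, -16.6, 5.6], [-32.1, -4.8, -6.4, 1.8, -13.2, -16.6, 5.6]]]}}

```text
clock: 17.3
eef_pos: [446.3, -255.2, 128.3]
tcp_rot: [3.141, -0.006, 1.801]
contact_force: [1.2, 1.3, 0.4]
opening: 0.658
```

Emit:
{"method": "jog_arm", "body": {"series": [[[0, 0, 0, 0, 0, 0, 5.6]]]}}

```text
clock: 17.42
eef_pos: [445.8, -257.0, 128.0]
tcp_rot: [-3.141, -0.005, 1.795]
contact_force: [0.4, 0.5, 0.2]
opening: 0.655
```

Run:
```python
from h import *
st()
go((442.6,-273,130),103)
im=r.grab_frame('top');crop(im,165,295,200,290,f'pics/top15c.png')
```

```text
t 17.43 pos [ 445.8 -257.   128. ] rot [-180.    -0.3  102.9] F [0.4 0.5 0.2] op 55.7 box [ -46.7 -367.7  128. ]
shift cm [-1.49 -0.67 -0.21] rotvec deg [-0.  -0.3 -0.1]
```

View pics/top15c.png

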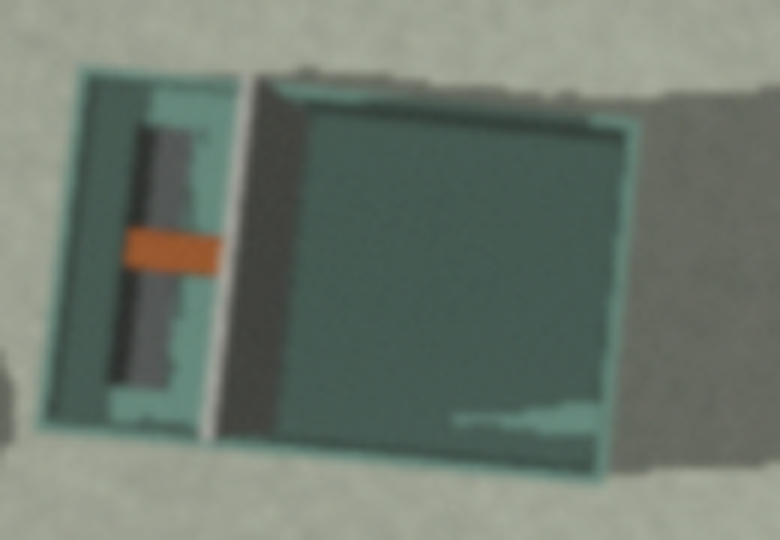

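The tin is fully out of sight below the shelf and the well is empty. Now the case.

Emit:
{"method": "jog_arm", "body": {"series": [[[-1.45, -0.6, 5, 0, 0, 0, 5.6], [-1.45, -0.6, 8.5, 0, 0, 0, 5.6], [-1.45, -0.6, 9, 0, 0, 0, 5.6], [-1.45, -0.6, 9, 0, 0, 0, 5.6]]]}}

```text
clock: 17.98
eef_pos: [445.1, -267.4, 38.7]
tcp_rot: [3.141, -0.006, 1.802]
contact_force: [0.7, 0.3, 0.6]
opening: 0.653
```

Run:
```python
from h import *
st()
go((442.6,-273,3),103)
im=r.grab_frame('side');crop(im,300,410,145,235,f'pics/side16c.png',6)
```

```text
t 17.98 pos [ 445.1 -267.4   38.7] rot [180.   -0.3 103.2] F [0.7 0.3 0.6] op 55.5 box [ -46.7 -378.1   38.7]
shift cm [-0.51 -0.37  3.57] rotvec deg [ 0.  -0.3  0.2]
```

View pics/side16c.png

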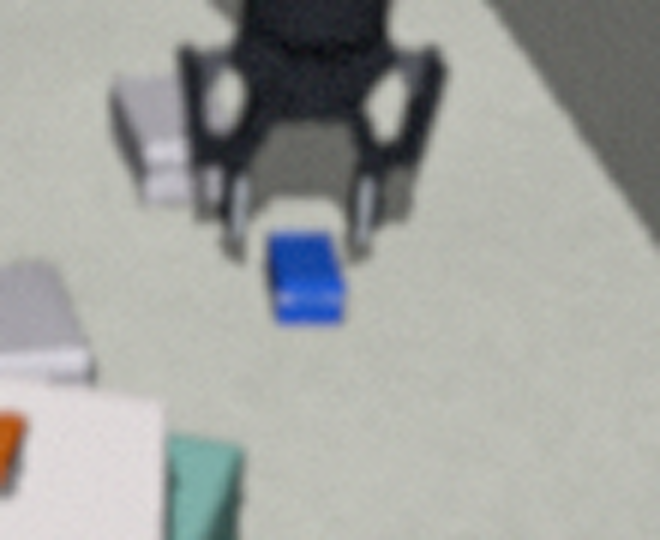

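Side view: case (305,277) lies between the fingers (235, 360). Lowering and closing.

Emit:
{"method": "jog_arm", "body": {"series": [[[-0.5, -0.35, 2, 0, -0.3, 0.2, 5.6], [-0.5, -0.35, 3.55, 0, -0.3, 0.2, 5.6], [-0.5, -0.35, 3.55, 0, -0.3, 0.2, 5.6], [-0.5, -0.35, 3.55, 0, -0.3, 0.2, 2.8], [-0.5, -0.35, 3.55, 0, -0.3, 0.2, 2.8]]], "newtons": 30}}

```text
clock: 18.65
eef_pos: [443.0, -273.7, 3.4]
tcp_rot: [3.14, 0.0, 1.797]
contact_force: [0.6, 1.7, 2.9]
opening: 0.416
```

Emit:
{"method": "jog_arm", "body": {"series": [[[0, 0, 0, 0, 0, 0, 2.8], [0, 0, 0, 0, 0, 0, 2.8]]]}}

```text
clock: 18.9
eef_pos: [443.0, -273.8, 3.4]
tcp_rot: [3.14, 0.0, 1.797]
contact_force: [0.8, 1.4, 5.8]
opening: 0.417
```

Run:
```python
from h import *
st()
go(bx((0,-64,110)),86.35)
im=r.grab_frame('side');crop(im,300,410,145,235,f'pics/side17c.png',6)
```

```text
t 18.9 pos [ 443.  -273.8    3.4] rot [179.9   0.  103. ] F [0.8 1.4 5.8] op 35.4 box [ -48.5 -384.6    3.4]
shift cm [ 29.33  13.83 -10.65] rotvec deg [ 0.1  0.  16.6]
```

View pics/side17c.png

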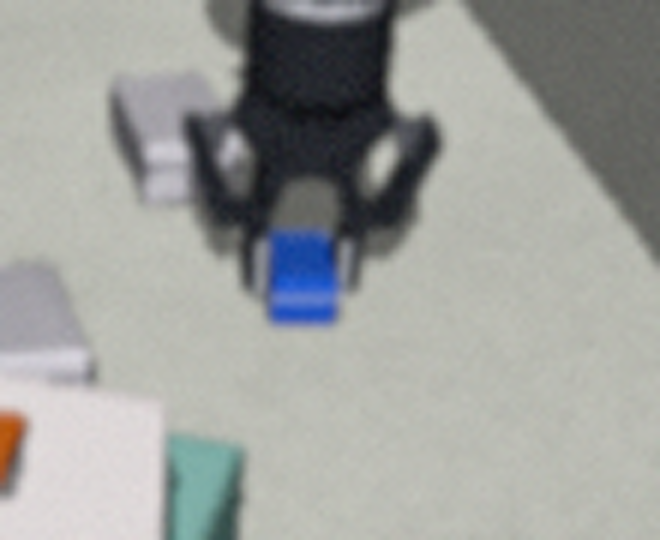

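Emit:
{"method": "jog_arm", "body": {"series": [[[0, 0, -4, 0, 0, 0, 2.8], [0.5, 0.2, -9, 0, 0, 2, 2.8], [5, 2.4, -10.6, 0, 0, 6, 2.8], [10, 4.7, -10.6, 0, 0, 11, 2.8], [15, 7.1, -10.6, 0, 0, 16.6, 2.8]]]}}

```text
clock: 19.58
eef_pos: [478.2, -110.1, 109.4]
tcp_rot: [3.14, -0.0, 1.503]
contact_force: [0.7, -0.4, -0.7]
opening: 0.413
```

Run:
```python
from h import *
st()
go(bx((0,-64,110)),86.35)
```

```text
t 19.57 pos [ 478.2 -110.1  109.4] rot [179.9  -0.   86.1] F [ 0.7 -0.4 -0.7] op 35.1 box [ -23.7 -219.1  109.4]
shift cm [15.52  2.31 -0.05] rotvec deg [ 0.1 -0.  -0.2]
```

Emit:
{"method": "jog_arm", "body": {"series": [[[5, 0.8, 0, 0, 0, -0.2, 2.8], [10, 1.5, 0, 0, 0, -0.2, 2.8], [15, 2.2, 0, 0, 0, -0.2, 2.8], [15.4, 2.2, 0, 0, 0, -0.2, 2.8], [15.4, 2.2, 2.5, 0, 0, -0.2, 2.8]]]}}

```text
clock: 20.2
eef_pos: [511.0, 41.3, 85.0]
tcp_rot: [3.138, -0.001, 1.513]
contact_force: [-0.1, -0.9, -0.3]
opening: 0.417
```

Run:
```python
from h import *
st()
go(bx((0,-64,18)),86.35)
im=r.grab_frame('side');crop(im,255,365,145,285,f'pics/side18c.png',4)
```

```text
t 20.2 pos [511.   41.3  85. ] rot [179.8  -0.   86.7] F [-0.1 -0.9 -0.3] op 35.5 box [ -0.6 -65.9  85. ]
shift cm [0.18 0.04 6.7 ] rotvec deg [ 0.2 -0.   0.3]
```

View pics/side18c.png

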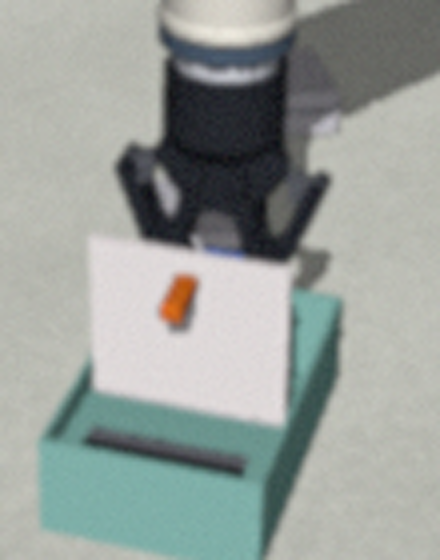

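Emit:
{"method": "jog_arm", "body": {"series": [[[0.1, 0, 3, 0, 0, 0, 2.8], [0.1, 0, 5.5, 0, 0, 0, 2.8], [0.1, 0, 6.9, 0, 0, 0, 2.8], [0.1, 0, 7.3, 0, 0, 0, 2.8], [0.1, 0, 7.4, 0, 0, 0, 2.8]]]}}

```text
clock: 20.88
eef_pos: [510.0, 41.7, 10.2]
tcp_rot: [3.141, -0.001, 1.511]
contact_force: [0.9, 0.7, -0.8]
opening: 0.418
```

Emit:
{"method": "jog_arm", "body": {"series": [[[0, 0, 0.1, 0, 0, 0, 2.8], [0, 0, 0.2, 0, 0, 0, 2.8]]]}}

```text
clock: 21.12
eef_pos: [510.1, 41.9, 8.4]
tcp_rot: [3.14, -0.001, 1.511]
contact_force: [-0.2, -0.3, -0.1]
opening: 0.415
```

Emit:
{"method": "jog_arm", "body": {"series": [[[0, 0, 0.1, 0, 0, 0, 2.8], [0, 0, 0.13, 0, 0, 0, 2.8], [0, 0, 0.13, 0, 0, 0, 2.8]]]}}

```text
clock: 21.5
eef_pos: [510.0, 41.9, 7.4]
tcp_rot: [3.141, -0.001, 1.511]
contact_force: [-2.6, -0.1, 10.5]
opening: 0.417
```

Emit:
{"method": "jog_arm", "body": {"series": [[[0, 0, 0, 0, 0, 0, 5], [0, 0, 0, 0, 0, 0, 5], [0, 0, -4, 0, 0, 0, 5], [0, 0, -10, 0, 0, 0, 5], [0, 0, -16, 0, 0, 0, 4]]]}}

```text
clock: 22.12
eef_pos: [509.1, 41.8, 167.9]
tcp_rot: [-3.141, -0.0, 1.511]
contact_force: [1.5, -0.4, 0.3]
opening: 0.47
```

Emit:
{"method": "jog_arm", "body": {"series": [[[-6, 0, -3, 0, 0, 0, 4], [-12, 0, -4, 0, 0, 0, 4], [-18, 0, -4, 0, 0, 0, 4], [-22, 0, -4, 0, 0, 0, 4]]]}}

```text
clock: 22.62
eef_pos: [496.0, -180.3, 206.8]
tcp_rot: [3.14, -0.0, 1.51]
contact_force: [0.6, 0.7, -0.7]
opening: 0.468
```

Run:
```python
from h import *
st()
f=lambda p,x0,y0,k:(x0+(p[0]+.5)/k-.5,y0+(p[1]+.5)/k-.5)
for p,z in(((124,248),146),((222,255),146)): print(p,inbx(onz('top',f(p,165,200,6),z)).round(1),onz('top',f(p,165,200,6),z).round(1))
im=r.grab_frame('side');crop(im,255,365,145,285,f'pics/side19c.png',4)
im=r.grab_frame('top');crop(im,165,295,200,290,f'pics/top19c.png')
```

```text
t 22.62 pos [ 496.  -180.3  206.8] rot [179.9  -0.   86.5] F [ 0.6  0.7 -0.7] op 39.8 box [  -1.4 -288.   206.8]
(124, 248) [  0.   46.2 146. ] [518.8 153.1 146. ]
(222, 255) [  0.7  12.6 146. ] [517.3 119.5 146. ]
```

View pics/top19c.png

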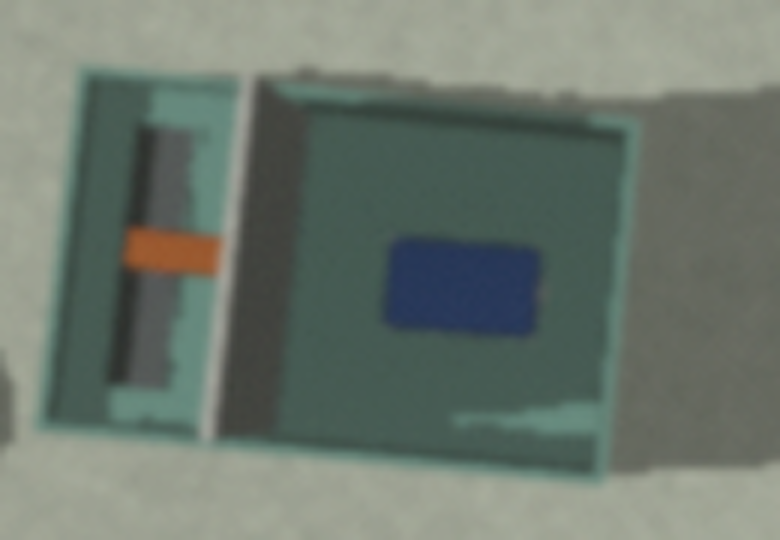

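View pics/side19c.png

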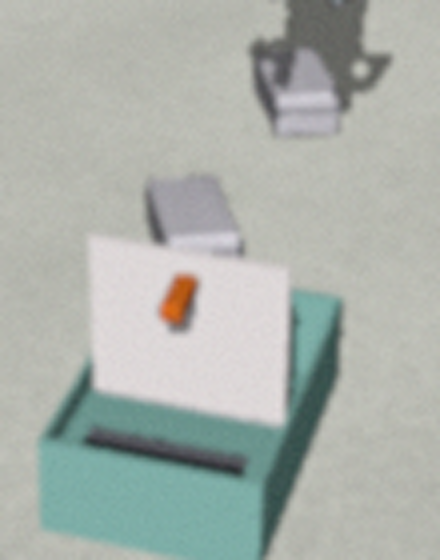

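The case lies flat and square in the well (top crop 385–540, 238–335). Now going back to the tab (crop 124–222, 250).

Run:
```python
from h import *
go(bx((0.3,37,207)),86.35)
```

```text
shift cm [32.58  0.17 -0.08] rotvec deg [0.1 0.  0. ]
```

Emit:
{"method": "jog_arm", "body": {"series": [[[6, 0, 0, 0, 0, 0, 4], [12, 0.1, 0, 0, 0, 0, 4], [18, 0.1, 0, 0, 0, 0, 4], [24, 0.1, 0, 0, 0, 0, 4], [29.8, 0.2, 0, 0, 0, 0, 4]]]}}

```text
clock: 23.35
eef_pos: [515.5, 122.4, 206.5]
tcp_rot: [3.141, -0.001, 1.512]
contact_force: [1.2, -1.1, 0.1]
opening: 0.469
```

Emit:
{"method": "jog_arm", "body": {"series": [[[2.8, 0, 0, 0, 0, 0, 4], [2.8, 0, 0, 0, 0, 0, 4]]]}}

```text
clock: 23.6
eef_pos: [517.3, 150.0, 206.3]
tcp_rot: [-3.142, -0.001, 1.514]
contact_force: [-0.7, -0.1, 0.1]
opening: 0.465
```

Run:
```python
from h import *
st(); go(bx((0.3,37,127)),86.35)
im=r.grab_frame('side');crop(im,255,365,125,265,f'pics/side20c.png',4)
```

```text
t 23.6 pos [517.3 150.  206.3] rot [-180.    -0.    86.8] F [-0.7 -0.1  0.1] op 39.5 box [ -1.3  43.  206.3]
shift cm [-0.6   0.15  7.93] rotvec deg [-0.  -0.   0.4]
```

View pics/side20c.png

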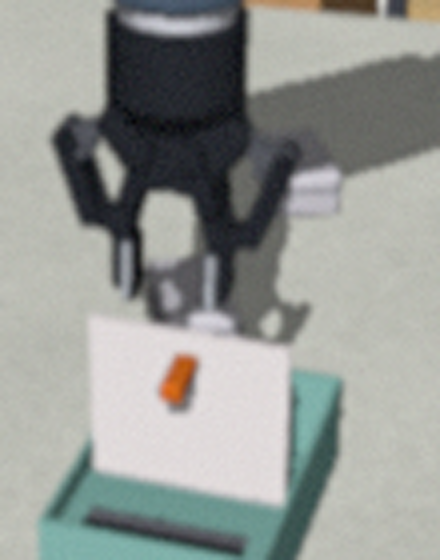

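Emit:
{"method": "jog_arm", "body": {"series": [[[-0.6, 0.15, 3, 0, 0, 0.4, 4], [-0.6, 0.15, 6.5, 0, 0, 0.4, 4], [-0.6, 0.15, 7.9, 0, 0, 0.4, 4], [-0.6, 0.15, 7.9, 0, 0, 0.4, 4]]]}}

```text
clock: 24.15
eef_pos: [518.5, 140.7, 127.0]
tcp_rot: [-3.14, 0.0, 1.503]
contact_force: [-0.2, 0.3, 0.4]
opening: 0.468
```

Emit:
{"method": "jog_arm", "body": {"series": [[[0, 0, 0, 0, 0, 0, 1], [0, 0, 0, 0, 0, 0, 0.8], [0, 0, 0, 0, 0, 0, 0.8], [0, 0, 0, 0, 0, 0, 0.8]]], "newtons": 30}}

```text
clock: 24.65
eef_pos: [516.6, 141.8, 128.6]
tcp_rot: [-3.138, -0.001, 1.503]
contact_force: [-12.9, 3.8, 10.7]
opening: 0.159
```

Run:
```python
from h import *
st()
im=r.grab_frame('side');crop(im,255,365,125,265,f'pics/side21c.png',4)
```

```text
t 24.65 pos [516.6 141.8 128.6] rot [-179.8   -0.    86.1] F [-12.9   3.8  10.7] op 13.5 box [ -1.4  34.8 128.6]
```

View pics/side21c.png

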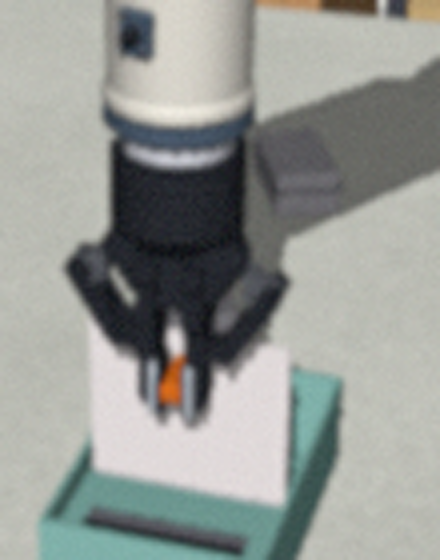

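Emit:
{"method": "jog_arm", "body": {"series": [[[-1.65, -0.1, -0.43, 0, 0, 0, 0.8], [-3.3, -0.15, -0.59, 0, 0, 0, 0.8], [-4.94, -0.15, -0.49, 0, 0, 0, 0.8], [-6.56, -0.15, -0.13, 0, 0, 0, 0.8], [-8.09, -0.15, 0.47, 0, 0, 0, 0.8]]]}}

```text
clock: 25.32
eef_pos: [510.9, 61.0, 123.5]
tcp_rot: [-3.14, -0.002, 1.503]
contact_force: [-5.0, 6.5, -2.6]
opening: 0.155
```

Run:
```python
from h import *
st()
im=r.grab_frame('side');crop(im,255,365,145,285,f'pics/side22c.png',4)
```

```text
t 25.32 pos [510.9  61.  123.5] rot [-1.799e+02 -1.000e-01  8.610e+01] F [-5.   6.5 -2.6] op 13.1 box [ -2.  -46.2 123.5]
```

View pics/side22c.png

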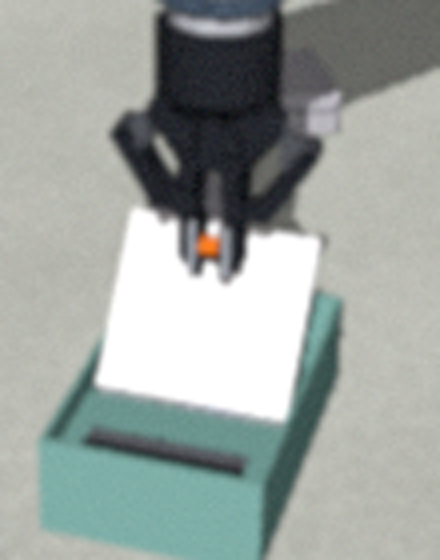

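The flap is coming down with the tab still pinched. Continuing.

Emit:
{"method": "jog_arm", "body": {"series": [[[-1.42, 0, 0.84, 0, 0, 0, 0.8], [-2.7, 0, 1.89, 0, 0, 0, 0.8], [-3.79, 0, 3.13, 0, 0, 0, 0.8], [-4.68, 0, 4.52, 0, 0, 0, 0.8], [-5.28, 0, 5.8, 0, 0, 0, 0.8]]]}}

```text
clock: 26.0
eef_pos: [507.4, 8.4, 65.1]
tcp_rot: [-3.14, -0.001, 1.503]
contact_force: [-6.4, 4.6, 3.7]
opening: 0.154
```

Run:
```python
from h import *
st()
```

```text
t 26.0 pos [507.4   8.4  65.1] rot [-1.799e+02 -1.000e-01  8.610e+01] F [-6.4  4.6  3.7] op 13.1 box [ -2.2 -99.   65.1]
```

Emit:
{"method": "jog_arm", "body": {"series": [[[-0.12, 0, 0.4, 0, 0, 0, 0.8], [-0.2, 0, 0.7, 0, 0, 0, 0.8], [-0.24, 0, 0.9, 0, 0, 0, 0.8], [-0.24, 0, 0.9, 0, 0, 0, 0.8]]]}}

```text
clock: 26.5
eef_pos: [507.2, 5.6, 56.3]
tcp_rot: [-3.139, 0.0, 1.504]
contact_force: [-8.0, -2.8, 2.5]
opening: 0.154
```

Emit:
{"method": "jog_arm", "body": {"series": [[[0, 0, 0.15, 0, 0, 0, 0.8], [0, 0, 0.3, 0, 0, 0, 0.8], [0, 0, 0.3, 0, 0, 0, 0.8]]]}}

```text
clock: 26.88
eef_pos: [507.1, 5.0, 53.4]
tcp_rot: [-3.139, 0.001, 1.504]
contact_force: [-8.1, -7.3, 5.0]
opening: 0.162
```

Run:
```python
from h import *
st()
im=r.grab_frame('side');crop(im,255,365,145,285,f'pics/side23c.png',4)
```

```text
t 26.88 pos [507.1   5.   53.4] rot [-1.799e+02  1.000e-01  8.620e+01] F [-8.1 -7.3  5. ] op 13.8 box [  -2.2 -102.3   53.4]
```

View pics/side23c.png

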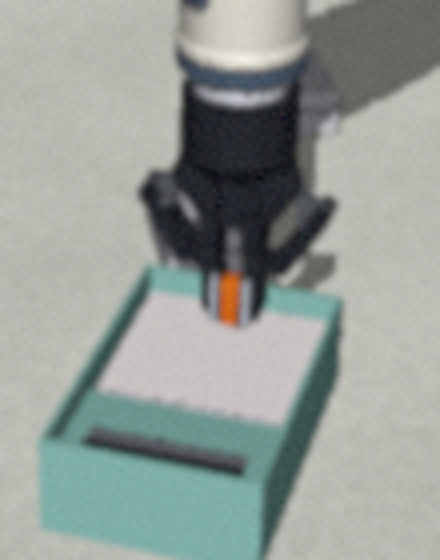

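Emit:
{"method": "jog_arm", "body": {"series": [[[0, 0, 0.15, 0, 0, 0, 0.8], [0, 0, 0.25, 0, 0, 0, 0.8], [0, 0, 0.25, 0, 0, 0, 0.8]]]}}

```text
clock: 27.3
eef_pos: [507.1, 4.7, 51.2]
tcp_rot: [-3.139, 0.001, 1.505]
contact_force: [-9.2, -10.2, 8.4]
opening: 0.16
```

Emit:
{"method": "jog_arm", "body": {"series": [[[0, 0, 0, 0, 0, 0, 4], [0, 0, 0, 0, 0, 0, 4], [0, 0, -4, 0, 0, 0, 4], [0, 0, -9, 0, 0, 0, 4], [-6, 0, -12, 0, 0, 0, 3]]]}}

```text
clock: 27.92
eef_pos: [507.0, -48.4, 171.3]
tcp_rot: [3.136, -0.001, 1.509]
contact_force: [1.1, 0.3, 0.0]
opening: 0.353
```

Emit:
{"method": "jog_arm", "body": {"series": [[[-6, 0, 0, 0, 0, 0, 0], [-12, 0, 0, 0, 0, 0, 0], [-16, 0, 0, 0, 0, 0, 0]]]}}

```text
clock: 28.3
eef_pos: [494.4, -212.1, 168.9]
tcp_rot: [3.139, 0.0, 1.503]
contact_force: [0.9, 0.6, -0.2]
opening: 0.001
```

Run:
```python
from h import *
st()
im=r.grab_frame('side');cv2.imwrite('pics/side24.png',im[:,:,::-1]);crop(im,255,365,145,285,f'pics/side24c.png',4)
im=r.grab_frame('top');cv2.imwrite('pics/top24.png',im[:,:,::-1]);crop(im,165,295,200,290,f'pics/top24c.png')
```

```text
t 28.3 pos [ 494.4 -212.1  168.9] rot [179.9   0.   86.1] F [ 0.9  0.6 -0.2] op 0.1 box [  -1.1 -319.9  168.9]
```

View pics/side24c.png

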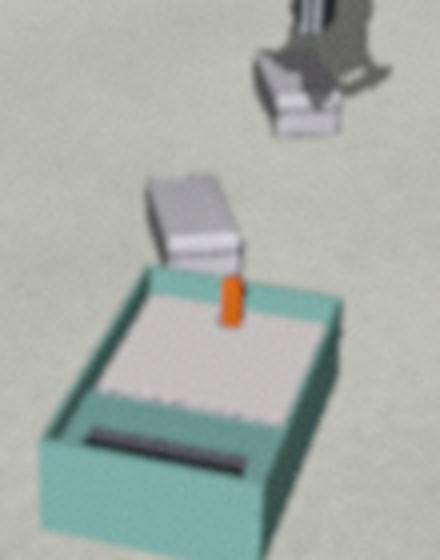

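View pics/top24c.png

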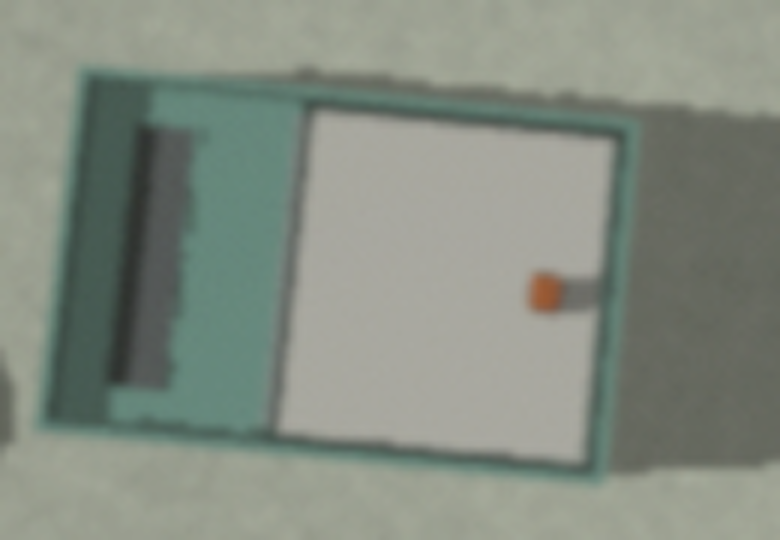

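Run:
```python
from h import *
f=lambda p,x0,y0,k:(x0+(p[0]+.5)/k-.5,y0+(p[1]+.5)/k-.5)
p=tri(f((545,292),165,200,6),f((232,277),255,145,4)); print(p, inbx(p[0]))
# flap free-edge corners
for a,b in(((615,140),(150,294)),((586,463),(328,321))):
    p=tri(f(a,165,200,6),f(b,255,145,4)); print(p,inbx(p[0]))
go(bx((30,-100,100)),86.35); go(bx((30,-100,56)),86.35)
```

```text
(array([508.7423965 ,   8.14352822,  83.819588  ]), np.float64(1.222297321186654)) [ -0.74994237 -99.10524389  83.819588  ]
(array([569.63871671, -16.87753252,  45.54551749]), np.float64(0.19479233870070978)) [  61.61572962 -120.19880342   45.54551749]
(array([445.51420693,  -9.24413299,  48.46747817]), np.float64(0.9233233371208331)) [ -62.74295341 -120.48283263   48.46747817]
shift cm [22.11  2.93  6.86] rotvec deg [ 0.1  0.1 -0.4]
shift cm [22.11  2.92 11.26] rotvec deg [ 0.1  0.1 -0.4]
```

Triangulation puts the free edge at about 47 mm and the tab tip at 84 mm, so the flap is essentially shut. I'll press it gently beside the tab to make sure.

Emit:
{"method": "jog_arm", "body": {"series": [[[6, 0.8, 0, 0, 0, 0, 0], [12, 1.6, 0, 0, 0, -0.4, 0], [18, 2.4, 2, 0, 0, -0.4, 0], [21.8, 2.9, 5, 0, 0, -0.4, 0], [21.8, 2.9, 8, 0, 0, -0.4, 0]]]}}

```text
clock: 29.02
eef_pos: [538.5, 9.7, 88.0]
tcp_rot: [3.139, -0.001, 1.515]
contact_force: [-0.2, -0.0, -0.3]
opening: -0.002
```

Run:
```python
from h import *
st()
go(bx((30,-100,53)),86.35)
```

```text
t 29.02 pos [538.5   9.7  88. ] rot [ 1.799e+02 -1.000e-01  8.680e+01] F [-0.2 -0.  -0.3] op -0.2 box [ 28.8 -95.7  88. ]
shift cm [-0.44  0.11  3.5 ] rotvec deg [ 0.1 -0.1  0.4]
```

Emit:
{"method": "jog_arm", "body": {"series": [[[-0.4, 0.1, 2, 0, 0, 0, 0], [-0.4, 0.1, 3.3, 0, 0, 0, 0], [-0.4, 0.1, 3.5, 0, 0, 0, 0], [-0.4, 0.1, 3.6, 0, 0, 0, 0]]]}}

```text
clock: 29.52
eef_pos: [538.9, 2.0, 52.9]
tcp_rot: [3.14, -0.001, 1.511]
contact_force: [-1.0, -0.2, -0.3]
opening: -0.006
```

Emit:
{"method": "jog_arm", "body": {"series": [[[0, 0, 0.1, 0, 0, 0, 0], [0, 0, 0.2, 0, 0, 0, 0], [0, 0, 0.2, 0, 0, 0, 0]]]}}

```text
clock: 29.9
eef_pos: [538.5, 1.8, 50.5]
tcp_rot: [3.141, -0.001, 1.511]
contact_force: [0.2, 0.3, 0.2]
opening: 0.002
```

Emit:
{"method": "jog_arm", "body": {"series": [[[0, 0, 0.1, 0, 0, 0, 0], [0, 0, 0.15, 0, 0, 0, 0], [0, 0, 0.15, 0, 0, 0, 0]]]}}

```text
clock: 30.28
eef_pos: [538.7, 1.8, 49.8]
tcp_rot: [3.141, -0.0, 1.511]
contact_force: [-3.0, 0.5, 11.4]
opening: 0.007
```

Firm stop at z = 49.8 mm, where the shut flap's upper face should be (50 mm). Retreating and taking a last look.

Emit:
{"method": "jog_arm", "body": {"series": [[[0, 0, -3, 0, 0, 0, 0], [0, 0, -8, 0, 0, 0, 0], [-5, 0, -13, 0, 0, 0, 0], [-11, 0, -15, 0, 0, 0, 0], [-17, 0, -15, 0, 0, 0, 0]]]}}

```text
clock: 30.9
eef_pos: [529.6, -164.4, 200.9]
tcp_rot: [3.137, 0.001, 1.512]
contact_force: [0.3, 0.2, -0.4]
opening: 0.004
```

Emit:
{"method": "jog_arm", "body": {"series": [[[-5, 0, 0, 0, 0, 0, 0], [-8, 0, 0, 0, 0, 0, 0], [-8, 0, 0, 0, 0, 0, 0], [-8, 0, 0, 0, 0, 0, 0]]]}}

```text
clock: 31.4
eef_pos: [523.4, -242.0, 198.2]
tcp_rot: [-3.142, -0.001, 1.511]
contact_force: [-0.2, -0.2, 0.2]
opening: -0.0
```

Run:
```python
from h import *
st()
im=r.grab_frame('side');cv2.imwrite('pics/side30.png',im[:,:,::-1])
im=r.grab_frame('top');cv2.imwrite('pics/top30.png',im[:,:,::-1])
```

```text
t 31.4 pos [ 523.4 -242.   198.2] rot [-1.80e+02 -1.00e-01  8.65e+01] F [-0.2 -0.2  0.2] op -0.0 box [  29.8 -347.8  198.2]
```

View pics/side30.png

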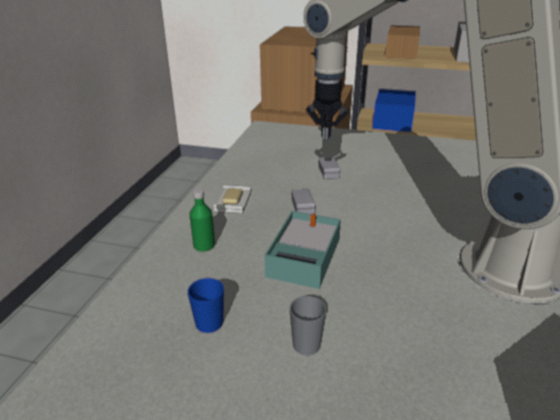

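View pics/top30.png

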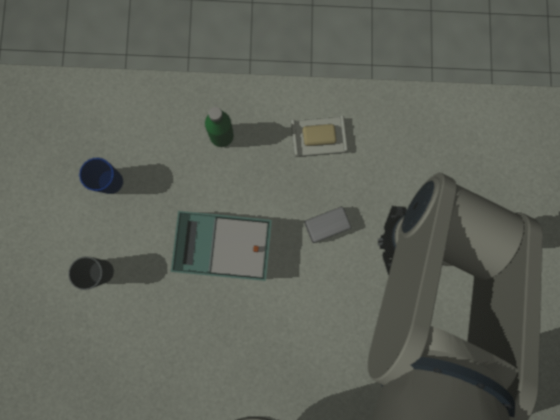

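Both views show the flap shut, with the tab at (256,248) in the top view. The bystanders and look-alikes are where they started, and the arm is clear.

```bash
python3 -c "
from rig import r
print(r.sign_off())"
```

```text
the job is handed in; nothing more can be done
None
```

The job is done and handed in at about 31 s of the 72 s allowed.

**What I did**
- Swung the flap up by its tab to about 94°.
- Laid the smallest tin flat in the well and pushed it under the shelf with the fingers leaning back 32°.
- Laid the blue case flat in the middle of the well.
- Swung the flap shut by the tab and pressed it gently beside the tab.

**Last checks**
- **Tin home:** the push ended in a firm stop of about 12 N with the flap unmoved. From above, no part of the tin showed outside the shelf. The cameras cannot see under the shelf, so this rests on the force and the finger position. My reckoned tin end was about 3 mm further in than the text says, which I put down to my estimate of the box's position.
- **Case:** it lay flat and square in the well just before I closed the flap.
- **Flap shut:** pressing on it met a firm stop (11 N) at 49.8 mm, where its upper face should be 50 mm. Triangulation read its free edge at 45.5 and 48.5 mm; the rim also measured about 4 to 6 mm too low this way.
- **Everything else:** the tumbler, cup, soap dish and bottle had not moved. One look-alike tin was in place; the other showed only in the side view, as the arm hid it from above. The largest force in my readings was about 17 N.

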